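# Gang tail-block blanks upright in the bench vice

## Task

The laminated tail-block blanks lying on the bench are going to be sanded as a set. First stand every one of them upright on a short end on the bed of the bench vice, side by side, centred, with their broad faces towards the jaws; then fit the T-key over the square end of the vice spindle and turn it clockwise until the jaws grip the pack firmly, and finally pull the key off and stand it back in its wooden tray. Leave the other things on the bench where they are.

Things in the scene. Friction and masses are not known exactly. Their poses are not given: they have to be found in the camera images.
- blank_a: tail-block blank: a rectangular block of light and dark timber strips glued side by side, 100 x 64 x 20 mm (own x, y, z: length, width, thickness), about 60 g; origin at the centre of the block. Lies flat on the bench at the start. Three or four blanks (all alike) are there in a run; an absent one reads None
- blank_b: tail-block blank: a rectangular block of light and dark timber strips glued side by side, 100 x 64 x 20 mm (own x, y, z: length, width, thickness), about 60 g; origin at the centre of the block. Lies flat on the bench at the start. Three or four blanks (all alike) are there in a run; an absent one reads None
- blank_c: tail-block blank: a rectangular block of light and dark timber strips glued side by side, 100 x 64 x 20 mm (own x, y, z: length, width, thickness), about 60 g; origin at the centre of the block. Lies flat on the bench at the start. Three or four blanks (all alike) are there in a run; an absent one reads None
- blank_d: tail-block blank: a rectangular block of light and dark timber strips glued side by side, 100 x 64 x 20 mm (own x, y, z: length, width, thickness), about 60 g; origin at the centre of the block. Lies flat on the bench at the start. Three or four blanks (all alike) are there in a run; an absent one reads None
- vise: grey bench vice, fixed. Origin under the middle of the fully open mouth, at bench height; z up, y from fixed jaw to gearbox, x across. Bed 110 mm wide (x), y -98 to 187 mm, top at z 15 mm. Both jaws 80 mm wide (x), tops at z 60 mm, plywood faces square to y. Fixed jaw: face at y -53 mm, back at -88 mm. Gearbox: 86 mm wide (x), y 81 to 173 mm, flat top at z 60 mm, spindle at x 0, y 127 mm
- jaw: moving jaw with its guide rods. Origin at bench height under the middle of its plywood face: in the vice's frame at x = 0, z = 0 and y = +53 mm when fully open. It moves towards the fixed jaw (-y) by 36 mm for each radian of the spindle, up to 60 mm, and stays where it is left. Jaw 22 mm thick
- spindle (a joint): turn of the vice spindle in rad: 0 with the jaws fully open (106 mm apart), grows as the spindle is turned clockwise seen from above, which closes the jaws; at most 1.667. Stiff: takes about 0.3 N m to turn and holds its place (it keeps the pack gripped when the key is let go); with 0.6 N m or more on it the pack is gripped firmly
- square_end (a point): on the spindle's axis at the foot of its square end, level with the gearbox top; turns with the spindle. z up; the flats of the square are square to this x and y. The square is 16 x 16 mm and stands 25 mm high, its top 3 mm narrowed to 12 mm
- key: steel T-key, 250 g. Origin: centre of its underside, z up when it stands on its hub. Dark hub 44 x 44 mm, 34 mm high; square bore from below 17.7 mm wide, 28 mm deep, flats square to the key's x and y (fits in any of four positions); over it a flat cross handle 100 (x) x 14 (y) mm, 34 to 58 mm above the underside. Stands in the tray at the start; fully on the spindle its underside rests on the gearbox top
- tray: low open wooden tray fixed to the bench, 180 (x) x 150 (y) mm outside, walls 6 mm thick and 10 mm high, floor top 6 mm above the bench; origin at the centre of its underside. Place of the T-key
- tape: roll of tape, 100 mm across, 30 mm high; loose, not part of the job, leave alone
- filler_pot: closed pot with a cap, 68 mm across, 85 mm high; loose, not part of the job, leave alone
- cork_pad: cork sanding pad, 85 x 45 x 26 mm; loose, not part of the job, leave alone
- wax_box: small paper box, 80 x 55 x 24 mm; loose, not part of the job, leave alone
- try_square: try square lying flat, wooden stock 16 mm high; loose, not part of the job, leave alone
- driver: screwdriver lying down; loose, not part of the job, leave alone
Not all that is in view belongs to the job. What is shaped like the blank_d but turquoise is not meant.

How it is judged:
By the outcome, as a careful person would: the job done as asked, in the order asked, and still so for the second after the job is handed in, with the robot touching nothing.
Of blank_a, blank_b, blank_c, blank_d only 3 to 4 are there at a start; the rules pass over those that are not, and their reading is None.
At some moment in a run one of key may be knocked a few centimetres aside while the robot is not near it.
Once in a run the grip may slacken for a moment while it holds something.
It also fails if it takes over 210 s, if anything falls off the work surface, if the arm or the gripper's body presses on something with over 40 N, if the wrist force passes 120 N, or if a joint passes its speed limit or range.

## Robot

A 7-joint arm with a two-finger parallel gripper is mounted at the origin on the work surface. World frame = base frame: x ahead of the robot, y to its left, z up, the work surface at z = 0. Lengths are in m, angles in rad, forces in N, time in s.
With the tool pointing down it reaches from about 0.35 to 0.9 m from the base axis. Payload 8.1 kg.
Tool frame: the origin (TCP) lies midway between the tips of the shut fingers; the grasp point (between the pads) lies 19 mm behind it; z points along the fingers, x is the direction in which the jaws open and shut, and the axes are right-handed (so a half turn about z gives the same grasp; the last joint's range is limited). The gripper opens to 92 mm and grips with 3 to 60 N. Pads are 19 mm wide; open, the fingers measure 130 mm over their backs; the gripper's body (75 mm by 190 mm) begins 47 mm behind the grasp point.
Start: joints at [1.01, 0.434, 0.025, 1.573, -0.012, 1.134, -0.075], TCP at [0.276, -0.561, 0.227] pointing down, gripper open.
Joint ranges: [-2.62, 2.62], [-0.44, 2.09], [-1.27, 1.32], [0.08, 2.57], [-1.32, 4.46], [0.12, 2], [-2.74, 2.74]. Speed limits (rad/s): [2.22, 2.22, 3.01, 3.01, 3.14, 3.14, 3.14].

## Interface

Orientations are given as a rotation vector (axis times angle).
In Python, from cell import arm gives the robot as it stands. The module is installed in compiled form; this text tells all that it offers.
- The arm moves only by the tool play_rows, never from a script. Its argument "motion" is a list of rows, each a list of 7 numbers: the gripper's target within -1 to 1 (fully open at 1, half-way at 0, shut at -1), then the shift along the tool's x, y, z in mm, then the turn, a rotation vector about the tool's x, y, z in rad. In form: [[claw, tx, ty, tz, ax, ay, az], ...]. A call has 1 to 10 rows; each row is the pose to reach, as a shift and turn from the pose measured when the call began, along the tool's axes at that moment; what a row does not reach only later rows make up. A row lasts 1/10 s, in which the tool goes at most 50 mm and 8.59 degrees, less where a joint would pass 70% of its speed; a pose out of reach is approached as far as the arm can. A call with a gripper value outside its range is refused whole. The fingers move at their own pace and stop on an object; "force" is the grip in N (left out, the last holds). Time passes only in rows, so rows that repeat a pose let the fingers close. It gives the time, the measured TCP pose, the force and the opening at its end, in the units of the state.
- arm.observe(): the state, without advancing time (a new reading comes with each control period).
- arm.get_image(name): name is "side" or "top" or "wrist"; returns a dict with "img" (420x560x3 uint8, blue, green, red), "depth" (420x560 float32, m along the optical axis (not along the pixel's ray), 0 where there is no reading), "K" (3x3 intrinsics, pixels), "k1" (the pictures are not rectified: a ray, as slopes to the right and down, at radius r is drawn at 1 + k1 r^2 times it, then the intrinsics apply), "rvec" (rotation vector, rad) and "tvec" (3), from world to camera coordinates, as OpenCV has them. Camera axes: x right, y down, z forward; pixel columns grow to the right and rows downward; lengths in m; the calibration is good to about 2 mm. A picture is of the moment at which its call begins.
- arm.sign_off(): hands the job in, once; it reports no verdict.
Trained networks look in a picture, given as the dict that the camera call returned (one of the last four; its "shot" number tells which), for a name from the list of things; names that differ only in an ending like _2 or _b are one class to them, and where a whole thing is asked for, a point or a joint stands for the part that bears it (a point fixed in the world has none). Each returns a list of dicts, best first, with "score" (0 to 1); they miss things now and then, are a little off and sometimes report something else, mostly with a low value. They report only what shows in the picture. A call takes as long as a camera call. They do not tell look-alikes from the thing itself.
- arm.look_for(picture, query): "box" ([left, top, width, height] as shares, 0 to 1, of the picture: columns of its width, rows of its height, round what is visible of it).
The state is a dict: "clock": time; "joints": joint angles; "dq": joint speeds; "joint_efforts": joint torques, N m; "position": TCP position; "ee_rot": TCP orientation; "force": force on the tool from outside, world axes, zero at the start; "ft_torque": the same for the moment, N m; "width": opening from 0.0 (shut) to 1.0 (fully open).
Only numpy, scipy, OpenCV 4.12 (cv2) and the standard library are available. Lean on these libraries where they do the work, as an engineer would, in place of code of your own. Each camera call takes 0.05 s, during which the arm holds its last target. There are 200 camera calls.

## Working session

There is one attempt and no reset: what is moved stays moved. The work goes in short steps, Python scripts to look and compute and a tool call to move; the robot and the scene stay as the last step left them, time stands still between calls to the robot, and variables do not carry over. Pictures are saved under pics/ and viewed, on a budget of 14 in all, crops included, one or two more only if the job needs it, and the job is handed in when it is done.

Besides the shell and the picture viewer there is one more tool, called after ">>>" as name(argument=value, ...) on one line, values as JSON. play_rows: Moves the arm, as the interface text tells. Its arguments: {"type":"object","properties":{"motion":{"type":"array"},"force":{"type":"number"}},"required":["motion"]}

```bash
mkdir -p pics; ls; cat > h.py <<'E'
import numpy as np, cv2
from cell import arm
from scipy.spatial.transform import Rotation as R
def pts(p):
    "world point per pixel (HxWx3), nan where no depth"
    K=p["K"]; h,w=p["depth"].shape
    u,v=np.meshgrid(np.arange(w),np.arange(h))
    d=np.array([p["k1"],0,0,0],float)
    n=cv2.undistortPoints(np.stack([u,v],-1).reshape(-1,1,2).astype(float),K,d).reshape(h,w,2)
    z=p["depth"].astype(float); z=np.where(z>0,z,np.nan)
    c=np.dstack([n*z[...,None],z])
    M=R.from_rotvec(np.ravel(p["rvec"])).as_matrix()
    return (c-np.ravel(p["tvec"]))@M
def px(p,X):
    return cv2.projectPoints(np.atleast_2d(np.array(X,float)),np.ravel(p["rvec"]),np.ravel(p["tvec"]),p["K"],np.array([p["k1"],0,0,0],float))[0].reshape(-1,2)
E
python3 - <<'E'
from h import *
print({k:np.round(v,3) for k,v in arm.observe().items()})
for n in ("top","side"):
    p=arm.get_image(n); cv2.imwrite(f"pics/{n}0.png",p["img"]); P=pts(p)
    np.save(f"{n}0.npy",P)
    for q in ("blank_a","vise","key","tray","square_end"):
        for d in arm.look_for(p,q):
            l,t,w,h=d["box"]; l*=560;w*=560;t*=420;h*=420
            c=P[int(t+h/2),int(l+w/2)]
            print(n,q,round(d["score"],2),np.round([l,t,w,h]),np.round(c,3))
E
```

```text
pics
{'clock': np.float64(0.0), 'joints': array([ 1.01 ,  0.435,  0.025,  1.574, -0.012,  1.134, -0.075]), 'dq': array([ 0.001,  0.   , -0.001,  0.002, -0.   , -0.   , -0.001]), 'joint_efforts': array([-1.0000e-03, -6.6784e+01,  9.8500e-01, -3.1446e+01, -6.1000e-02,
        4.3000e-02,  0.0000e+00]), 'position': array([ 0.276, -0.56 ,  0.226]), 'ee_rot': array([-2.667e+00,  1.659e+00,  2.000e-03]), 'force': array([ 0.793, -0.694, -0.018]), 'ft_torque': array([ 0.01 , -0.003,  0.026]), 'width': np.float64(0.999)}
top blank_a 0.95 [349. 223.  28.  24.] [ 0.45  -0.354  0.02 ]
top blank_a 0.87 [399. 201.  30.  30.] [ 0.514 -0.529  0.019]
top blank_a 0.82 [304. 219.  27.  28.] [ 0.454 -0.198  0.015]
top blank_a 0.69 [358. 189.  26.  14.] [ 0.583 -0.383  0.02 ]
top blank_a 0.62 [367. 260.  19.  30.] [ 0.315 -0.396  0.026]
top vise 0.66 [186. 198.  83.  44.] [0.499 0.107 0.019]
top key 0.74 [134. 221.  19.  25.] [0.453 0.383 0.066]
top key 0.2 [348. 223.  32.  24.] [ 0.447 -0.356  0.026]
top tray 0.95 [120. 205.  49.  60.] [0.45  0.38  0.066]
side blank_a 0.93 [355. 175.  27.  29.] [ 0.448 -0.343  0.018]
side blank_a 0.85 [318. 161.  33.  23.] [ 0.571 -0.357  0.02 ]
side blank_a 0.81 [316. 202.  43.  32.] [ 0.447 -0.178  0.02 ]
side blank_a 0.67 [400. 184.  40.  26.] [ 0.312 -0.401  0.021]
side blank_a 0.6 [370. 148.  25.  22.] [ 0.496 -0.514  0.022]
side vise 0.65 [191. 227. 108.  96.] [0.471 0.158 0.061]
side key 0.76 [160. 329.  31.  44.] [0.44  0.391 0.061]
side tray 0.6 [117. 324. 116.  96.] [0.439 0.405 0.009]
```

```bash
python3 - <<'E'
import cv2
i=cv2.imread("pics/top0.png"); cv2.imwrite("pics/topc.png",cv2.resize(i[170:310,100:460],(800,311),interpolation=cv2.INTER_CUBIC))
i=cv2.imread("pics/side0.png"); cv2.imwrite("pics/sidec.png",cv2.resize(i,(800,600),interpolation=cv2.INTER_CUBIC))
E
```

```text
(no output)
```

View pics/topc.png

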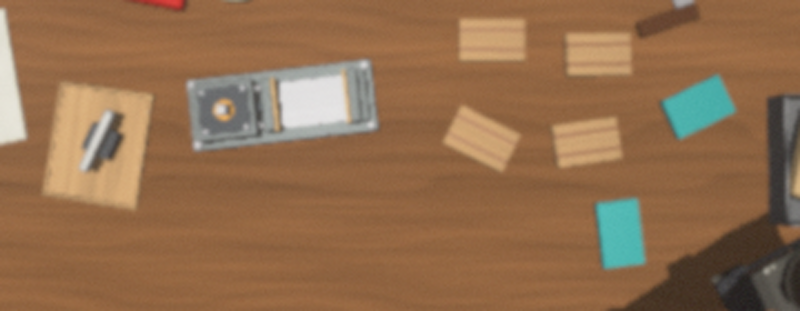

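View pics/sidec.png

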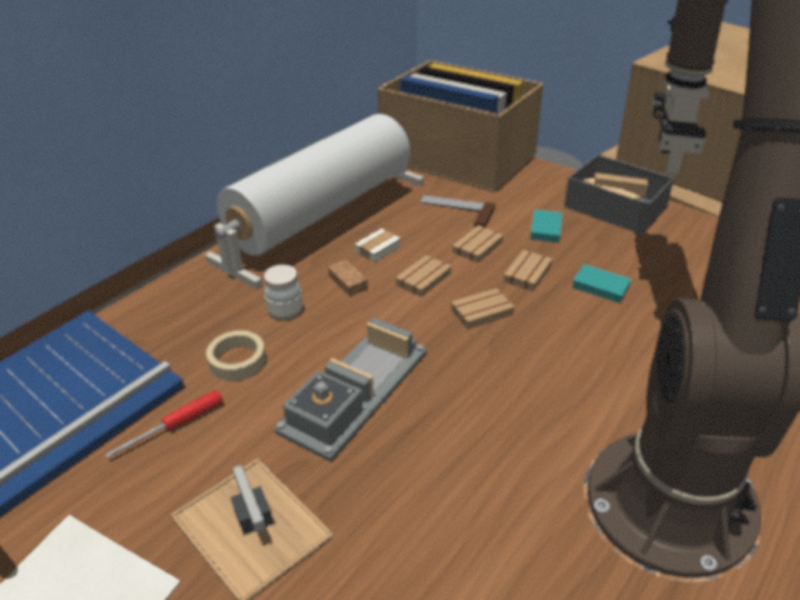

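```bash
python3 - <<'E'
from h import *
P=np.load("top0.npy"); i=cv2.imread("pics/top0.png")
z=P[...,2]; m=((z>0.010)&(z<0.2)&(P[...,0]>0.25)&(P[...,0]<0.95)).astype(np.uint8)
n,l,s,c=cv2.connectedComponentsWithStats(m)
for k in range(1,n):
    if s[k,4]<40: continue
    q=P[l==k]; r=cv2.minAreaRect((q[:,:2]*1000).astype(np.float32))
    b=i[l==k].mean(0).astype(int)
    print(np.round(c[k]),s[k,4],"c",np.round(r[0],0),"wh",np.round(r[1]),"ang",round(r[2],1),"z",np.round(np.nanpercentile(q[:,2],[50,98]),3),b)
E
```

```text
[396. 108.] 10236 c [ 819. -418.] wh [895. 262.] ang 90.0 z [0.161 0.198] [122 130 135]
[120. 123.] 6789 c [823. 487.] wh [306. 448.] ang 8.8 z [0.023 0.136] [135  95  70]
[250. 143.] 375 c [758.  27.] wh [65. 66.] ang 59.2 z [0.083 0.091] [185 193 199]
[328. 147.] 370 c [ 752. -240.] wh [81. 57.] ang 85.0 z [0.024 0.033] [146 175 196]
[291. 154.] 335 c [ 720. -113.] wh [49. 91.] ang 71.5 z [0.026 0.033] [ 87 124 167]
[206. 156.] 322 c [719. 181.] wh [95. 96.] ang 3.1 z [0.029 0.039] [159 192 207]
[164. 167.] 244 c [684. 355.] wh [194.  25.] ang 81.8 z [0.022 0.031] [ 63  72 176]
[401. 178.] 217 c [ 647. -487.] wh [ 44. 100.] ang 21.4 z [0.016 0.024] [ 58  78 110]
[321. 187.] 547 c [ 610. -212.] wh [97. 66.] ang 89.7 z [0.02  0.028] [111 155 198]
[369. 194.] 545 c [ 587. -376.] wh [ 63. 102.] ang 0.6 z [0.02  0.027] [108 151 192]
[226. 217.] 2547 c [509. 110.] wh [112. 287.] ang 6.3 z [0.022 0.067] [153 158 160]
[413. 218.] 554 c [ 505. -532.] wh [ 67. 104.] ang 24.8 z [0.02  0.027] [162 168  79]
[471. 241.] 2019 c [ 419. -728.] wh [166. 205.] ang 90.0 z [0.061 0.083] [ 82 100 115]
[144. 234.] 313 c [446. 394.] wh [ 61. 130.] ang 68.9 z [0.045 0.07 ] [129 139 148]
[317. 232.] 561 c [ 457. -195.] wh [100.  64.] ang 63.3 z [0.02  0.028] [112 157 199]
[364. 234.] 548 c [ 452. -357.] wh [ 64. 100.] ang 7.5 z [0.019 0.027] [109 153 194]
[379. 275.] 545 c [ 311. -408.] wh [99. 67.] ang 7.1 z [0.019 0.027] [172 178  84]
```

```bash
cat >> h.py <<'E'
def pose(az,t,flip=1):
    "tool rotation: leans (points) by t deg from straight down toward azimuth az deg; jaw axis level"
    a,t=np.radians([az,t]); h=np.array([np.cos(a),np.sin(a),0])
    z=np.sin(t)*h-np.array([0,0,np.cos(t)]); x=flip*np.array([np.sin(a),-np.cos(a),0])
    return R.from_matrix(np.stack([x,np.cross(z,x),z],1))
def go(pos_mm,az,t,flip=1,show=True,start=None):
    "prints shift/turn in the tool's axes from the present pose (or start=(pos,rot)) to the goal"
    s=arm.observe() if start is None else None
    p0,R0=(s["position"]*1000,R.from_rotvec(s["ee_rot"])) if s else start
    T=R0.inv().apply(np.array(pos_mm,float)-p0); A=(R0.inv()*pose(az,t,flip)).as_rotvec()
    if show: print("->",pos_mm,az,t,": ",np.round(T,1).tolist(),np.round(A,4).tolist(),"rows>=",int(np.ceil(max(np.linalg.norm(T)/50,np.degrees(np.linalg.norm(A))/8.59))))
def st():
    s=arm.observe(); r=R.from_rotvec(s["ee_rot"]).as_matrix()
    print("t",round(float(s["clock"]),1),"pos",np.round(s["position"]*1000,1),"x",np.round(r[:,0],3),"z",np.round(r[:,2],3),"w",round(float(s["width"])*92,1),"F",np.round(s["force"],1),"M",np.round(s["ft_torque"],2),"q",np.round(s["joints"],2))
E
python3 - <<'E'
from h import *
st()
for f in (1,-1): go([510,-270,330],90,0,f); go([500,60,330],96.3,0,f)
E
```

```text
t 0.6 pos [ 276.2 -560.7  226.8] x [ 0.442 -0.897  0.   ] z [ 0. -0. -1.] w 92.0 F [ 0.1 -0.3  0.3] M [ 0.03 -0.07  0.01] q [ 1.01  0.43  0.02  1.57 -0.01  1.13 -0.08]
-> [510, -270, 330] 90 0 :  [-157.4, -338.2, -103.3] [0.0, -0.0001, -1.1131] rows>= 8
-> [500, 60, 330] 96.3 0 :  [-457.9, -475.0, -103.3] [0.0, -0.0001, -1.223] rows>= 14
-> [510, -270, 330] 90 0 :  [-157.4, -338.2, -103.3] [-0.0001, -0.0, 2.0285] rows>= 14
-> [500, 60, 330] 96.3 0 :  [-457.9, -475.0, -103.3] [-0.0001, -0.0, 1.9186] rows>= 14
```

>>> play_rows(motion=[[1,-20,-40,-80,0,0,-0.11],[1,-60,-80,-103,0,0,-0.26],[1,-90,-130,-103,0,0,-0.41],[1,-120,-180,-103,0,0,-0.56],[1,-157,-230,-103,0,0,-0.71],[1,-157,-280,-103,0,0,-0.86],[1,-157,-338,-103,0,0,-1.01],[1,-157,-338,-103,0,0,-1.11],[1,-157,-338,-103,0,0,-1.113],[1,-157,-338,-103,0,0,-1.113]])

```text
clock: 1.6
position: [0.5126, -0.2671, 0.3296]
ee_rot: [-3.14, -0.009, -0.002]
force: [-1.0, 0.5, -0.4]
width: 1.002
```

```bash
cat >> h.py <<'E'
def blobs(p,zlo=0.010,zhi=0.2,amin=150,roi=(0.25,0.95,-0.65,0.6)):
    P=pts(p); z=P[...,2]; m=((z>zlo)&(z<zhi)&(P[...,0]>roi[0])&(P[...,0]<roi[1])&(P[...,1]>roi[2])&(P[...,1]<roi[3])).astype(np.uint8)
    n,l,s,c=cv2.connectedComponentsWithStats(m)
    for k in range(1,n):
        if s[k,4]<amin: continue
        q=P[l==k]; r=cv2.minAreaRect((q[:,:2]*1000).astype(np.float32))
        w,h=r[1]; a=r[2] if w>h else r[2]+90
        print(np.round(c[k]),s[k,4],"c",np.round(r[0],1),"LW",np.round(sorted(r[1])[::-1],1),"long ang",round(a,1),"z",np.round(np.nanmedian(q[:,2]),3),p["img"][l==k].mean(0).astype(int))
E
python3 - <<'E'
from h import *
st()
p=arm.get_image("wrist"); cv2.imwrite("pics/w1.png",p["img"]); print(np.round(p["tvec"],3),p["k1"],p["K"][0,0]); blobs(p)
E
```

```text
t 1.6 pos [ 512.6 -267.1  329.6] x [1.    0.006 0.001] z [ 0.001  0.002 -1.   ] w 92.2 F [-1.   0.5 -0.4] M [-0.01 -0.07  0.02] q [ 0.63  0.32 -0.33  1.51  0.1   1.33  0.3 ]
[-0.511 -0.321  0.419] -0.09367544956007903 362.70295068880705
[451.  45.] 2788 c [ 721.3 -112.5] LW [85.7 47. ] long ang 161.9 z 0.027 [105 155 195]
[239. 109.] 4191 c [ 456.5 -196.1] LW [100.4  65.3] long ang 62.9 z 0.021 [145 198 232]
[357. 124.] 4074 c [ 607.8 -213.4] LW [100.5  65.2] long ang 89.2 z 0.021 [141 194 228]
[462. 147.] 2728 c [ 749.4 -239.7] LW [80.5 57.3] long ang 86.6 z 0.025 [172 206 222]
[237. 230.] 3291 c [ 450.5 -358.4] LW [100.4  63.2] long ang 98.0 z 0.021 [ 92 133 162]
[556. 228.] 248 c [ 863.9 -328.9] LW [65.2 15.2] long ang 88.9 z 0.076 [112 115 114]
[334. 244.] 3261 c [ 585.4 -378. ] LW [100.   65.1] long ang 91.0 z 0.021 [127 180 215]
[129. 253.] 1162 c [ 310.1 -401. ] LW [102.   49.6] long ang 7.6 z 0.021 [177 182   6]
[271. 332.] 1524 c [ 499.8 -524.4] LW [80.2 64.5] long ang 114.8 z 0.021 [183 189   5]
[376. 328.] 734 c [ 661.7 -505.4] LW [57.6 57.6] long ang 19.6 z 0.017 [ 94 117 149]
```

View pics/w1.png

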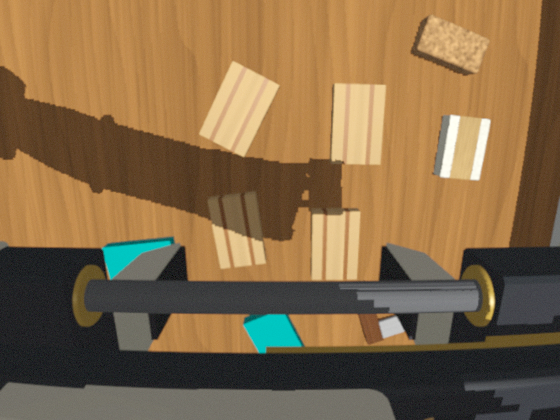

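```bash
python3 - <<'E'
from h import *
p=arm.get_image("wrist"); M=R.from_rotvec(np.ravel(p["rvec"])).as_matrix()
s=arm.observe(); C=-M.T@np.ravel(p["tvec"]); R0=R.from_rotvec(s["ee_rot"]).as_matrix()
print("cam",C,"in tool",R0.T@(C-s["position"]),"axes in tool",np.round(R0.T@M.T,2))
print(px(p,s["position"]))
P=pts(p); T=(P-s["position"])@R0
for r,c in [(300,60),(255,150),(300,290),(270,420),(330,150),(360,40),(390,300),(300,90)]: print(r,c,np.round(T[r,c]*1000))
# go above b1, end at +y
a=np.radians(89.2);c=np.array([607.8,-213.4]);e=c+36*np.array([np.cos(a),np.sin(a)])
print(e); go([e[0],e[1]+60,100],89.2,-45); go([e[0],e[1],10],89.2,-45)
E
```

```text
cam [ 0.51114452 -0.1989751   0.4885703 ] in tool [ 0.0012692  -0.07173413 -0.1590696 ] axes in tool [[ 1.    0.    0.  ]
 [-0.    0.96  0.26]
 [ 0.   -0.26  0.96]]
[[279.83521722 265.55082634]]
300 60 [-49. -31. -90.]
255 150 [-55. -12. -17.]
300 290 [  3. -29. -83.]
270 420 [ 55. -12. -31.]
330 150 [-46.   4. -48.]
360 40 [ -45.  -26. -104.]
390 300 [   4.  -27. -110.]
300 90 [-45. -28. -84.]
[ 608.30263849 -177.40350914]
-> [np.float64(608.3026384922092), np.float64(-117.40350913566505), 100] 89.2 -45 :  [98.7, -153.4, 229.4] [-0.7851, -0.0048, 0.0134] rows>= 6
-> [np.float64(608.3026384922092), np.float64(-177.40350913566505), 10] 89.2 -45 :  [98.7, -93.5, 319.4] [-0.7851, -0.0048, 0.0134] rows>= 7
```

```bash
cat >> h.py <<'E'
def end(c,ang,d=33):
    a=np.radians(ang); return np.array(c)+d*np.array([np.cos(a),np.sin(a)])
E
python3 - <<'E'
from h import *
e=end([607.8,-213.4],89.2).round(1); print(e); go([*e,90],89.2,-35)
E
```

```text
[ 608.3 -180.4]
-> [np.float64(608.3), np.float64(-180.4), 90] 89.2 -35 :  [98.7, -90.4, 239.4] [-0.6105, -0.0036, 0.0136] rows>= 6
```

>>> play_rows(motion=[[1,40,-40,40,-0.15,0,0.005],[1,70,-70,80,-0.3,0,0.01],[1,99,-90,120,-0.45,0,0.013],[1,99,-90,165,-0.6,0,0.013],[1,99,-90,210,-0.61,0,0.013],[1,99,-90,239,-0.61,-0.004,0.013],[1,99,-90,239,-0.61,-0.004,0.013],[1,99,-90,239,-0.61,-0.004,0.013]])

```text
clock: 2.5
position: [0.608, -0.183, 0.0915]
ee_rot: [2.53, -0.019, -0.009]
force: [0.1, -0.4, 0.3]
width: 1.0
```

```bash
python3 - <<'E'
from h import *
st(); p=arm.get_image("wrist"); blobs(p,roi=(.5,.7,-.4,-.1)); cv2.imwrite("pics/w2.png",p["img"])
go([608.3,-180.4,9],89.2,-35)
E
```

```text
t 2.5 pos [ 608.  -183.    91.5] x [ 1.    -0.016 -0.002] z [-0.011 -0.574 -0.818] w 92.0 F [ 0.1 -0.4  0.3] M [ 0.61 -0.1   0.02] q [ 0.    0.65 -0.2   1.78  0.86  1.05 -0.75]
[453.  49.] 3150 c [ 687.6 -114.1] LW [28.2 24.8] long ang 89.7 z 0.027 [ 63  94 123]
[283. 177.] 11563 c [ 607.7 -213.5] LW [102.6  64.2] long ang 89.4 z 0.021 [119 169 203]
[105. 140.] 449 c [ 504.1 -171.6] LW [20.7  8.3] long ang 89.8 z 0.019 [101 143 170]
[294. 329.] 69231 c [ 609.2 -216.3] LW [232.6 159.8] long ang 90.0 z 0.15 [54 57 58]
-> [608.3, -180.4, 9] 89.2 -35 :  [-1.0, -50.4, 67.4] [0.0007, -0.0001, -0.0029] rows>= 2
```

View pics/w2.png

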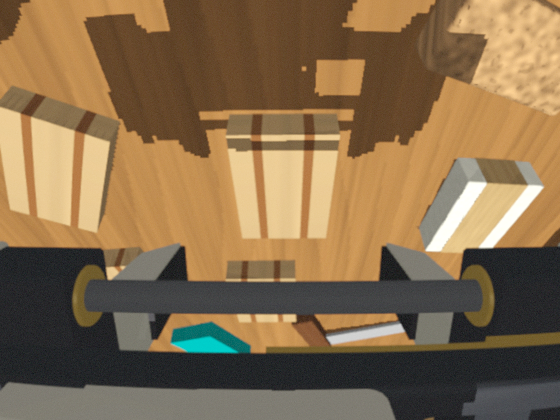

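>>> play_rows(motion=[[1,-1,-25,33,0,0,-0.003],[1,-1,-43,57,0,0,-0.003],[1,-1,-50,67,0,0,-0.003],[1,-1,-50,67,0,0,-0.003],[-1,-1,-50,67,0,0,-0.003],[-1,-1,-50,67,0,0,-0.003],[-1,-1,-50,67,0,0,-0.003],[-1,-1,-50,67,0,0,-0.003],[-1,-1,-50,67,0,0,-0.003],[-1,-1,-50,67,0,0,-0.003]], force=40)

```text
clock: 3.55
position: [0.6087, -0.1805, 0.0104]
ee_rot: [2.529, -0.018, -0.004]
force: [-1.2, 0.7, 6.3]
width: 0.693
```

```bash
python3 - <<'E'
from h import *
st(); s=arm.observe(); x,y,z=s["position"]*1000
go([x,y,120],89.2,-35); go([x,y,200],89.2,0); go([x-60,-40,260],93,30);go([530,60,260],96.3,55)
E
```

```text
t 3.5 pos [ 608.7 -180.5   10.4] x [ 1.    -0.014  0.001] z [-0.007 -0.575 -0.818] w 63.8 F [-1.2  0.7  6.3] M [ 0.12  0.08 -0.16] q [-0.03  0.77 -0.17  1.82  0.94  0.95 -0.89]
-> [np.float64(608.7135466453302), np.float64(-180.49917996129463), 120] 89.2 -35 :  [0.1, 63.0, -89.7] [0.0012, -0.0009, -0.0004] rows>= 3
-> [np.float64(608.7135466453302), np.float64(-180.49917996129463), 200] 89.2 0 :  [0.2, 109.0, -155.2] [0.6121, -0.001, -0.0001] rows>= 5
-> [np.float64(548.7135466453302), -40, 260] 93 30 :  [-61.7, 29.2, -284.6] [1.1353, 0.0021, -0.0698] rows>= 8
-> [530, 60, 260] 96.3 55 :  [-81.8, -52.5, -341.9] [1.5699, -0.0248, -0.1351] rows>= 11
```

>>> play_rows(motion=[[-1,0,30,-43,0,0,0],[-1,0,63,-90,0,0,0],[-1,0,85,-120,0.15,0,0],[-1,0,100,-150,0.3,0,0],[-1,0,110,-190,0.45,0,0],[-1,0,110,-220,0.6,0,0],[-1,0,110,-240,0.612,0,0],[-1,0,110,-240,0.612,0,0]])

```text
clock: 4.35
position: [0.61, -0.1329, 0.2726]
ee_rot: [-3.141, 0.024, -0.008]
force: [1.2, 1.1, -1.3]
width: 0.689
```

```bash
python3 - <<'E'
from h import *
st(); go([510,60,310],96.3,0)
E
```

```text
t 4.3 pos [ 610.  -132.9  272.6] x [ 1.    -0.015  0.005] z [ 0.005  0.    -1.   ] w 63.3 F [ 1.2  1.1 -1.3] M [ 0.09 -0.15 -0.  ] q [ 0.43  0.44 -0.45  1.48  0.2   1.26 -0.06]
-> [510, 60, 310] 96.3 0 :  [-102.8, -191.4, -37.9] [0.0001, -0.0052, -0.1251] rows>= 5
```

>>> play_rows(motion=[[-1,-20,-40,-20,0,0,-0.03],[-1,-45,-80,-38,0,0,-0.06],[-1,-70,-125,-38,0,0,-0.1],[-1,-90,-165,-38,0,0,-0.125],[-1,-103,-191,-38,0,-0.005,-0.125],[-1,-103,-191,-38,0,-0.005,-0.125],[-1,-103,-191,-38,0,-0.005,-0.125],[-1,-103,-191,-38,0,-0.005,-0.125]])

```text
clock: 5.15
position: [0.5098, 0.0585, 0.3091]
ee_rot: [3.136, 0.171, -0.002]
force: [-0.2, 0.3, -0.7]
width: 0.694
```

```bash
python3 - <<'E'
from h import *
st(); p=arm.get_image("wrist"); cv2.imwrite("pics/w3.png",p["img"]); blobs(p,.008,.09,roi=(.4,.65,-.1,.3)); blobs(p,.052,.07,roi=(.4,.65,-.1,.3))
P=pts(p); np.save("w3.npy",P)
E
```

```text
t 5.2 pos [509.8  58.5 309.1] x [ 0.994  0.109 -0.001] z [-0.001 -0.001 -1.   ] w 63.8 F [-0.2  0.3 -0.7] M [ 0.01 -0.1   0.03] q [ 0.24  0.25 -0.57  1.68  0.14  1.26 -0.25]
[286. 112.] 19835 c [507.2 115.9] LW [269.1 111. ] long ang 96.6 z 0.043 [168 174 171]
[286.  50.] 6948 c [498.5 190.2] LW [93.  86.3] long ang 97.0 z 0.061 [174 179 173]
[286. 115.] 1475 c [506.7 122.8] LW [78.6 21.7] long ang 6.3 z 0.06 [197 214 213]
[287. 219.] 933 c [519.9   4.2] LW [80.  15.1] long ang 6.1 z 0.06 [ 97 116 124]
```

View pics/w3.png

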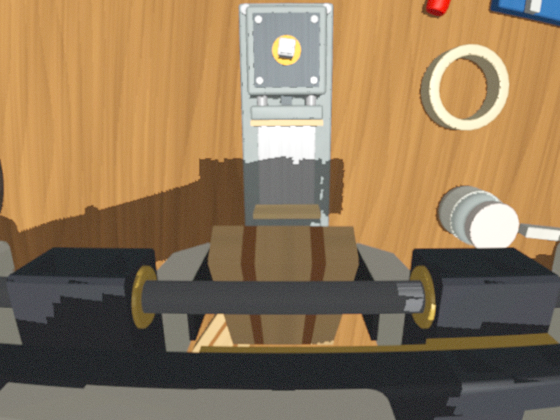

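```bash
cat >> h.py <<'E'
O=np.array([513.0,64.2]); VA=96.5
def vis(y,x=0):
    u=np.array([np.cos(np.radians(VA)),np.sin(np.radians(VA))]); return (O+y*u+x*np.array([u[1],-u[0]])).round(1)
def tilt(p,rows,cols):
    "plane of held blank's face in tool frame"
    s=arm.observe(); R0=R.from_rotvec(s["ee_rot"]); P=pts(p)[rows[0]:rows[1],cols[0]:cols[1]].reshape(-1,3); P=P[~np.isnan(P).any(1)]
    T=R0.inv().apply(P-s["position"])*1000; c=np.median(T,0); T=T[np.abs(T[:,2]-c[2])<15]; c=T.mean(0); n=np.linalg.svd(T-c)[2][2]; print("tool-frame centre",c.round(1),"normal",n.round(3),np.linalg.svd(T-c)[1][2]/len(T)**.5)
E
python3 - <<'E'
from h import *
p=arm.get_image("wrist"); tilt(p,(235,270),(230,340)); tilt(p,(315,335),(235,335))
e=vis(31); print(e); go([*e,230],VA,55); go([*e,130],VA,55)
E
```

```text
tool-frame centre [  0.9 -10.9 -13.2] normal [ 0.003 -0.755 -0.655] 1.1692643748899396
tool-frame centre [ 1.2 47.2 20.1] normal [ 0.003  0.584 -0.812] 0.26645854511947703
[509.5  95. ]
-> [np.float64(509.5), np.float64(95.0), 230] 96.5 55 :  [3.4, -36.5, 79.4] [0.9605, -0.0019, -0.0052] rows>= 7
-> [np.float64(509.5), np.float64(95.0), 130] 96.5 55 :  [3.5, -36.6, 179.4] [0.9605, -0.0019, -0.0052] rows>= 7
```

>>> play_rows(motion=[[-1,0,-5,5,0.14,0,0],[-1,0,-10,10,0.28,0,0],[-1,2,-15,20,0.42,0,0],[-1,3,-20,30,0.56,0,0],[-1,3,-25,45,0.7,0,-0.003],[-1,3,-30,60,0.84,-0.002,-0.005],[-1,3,-36,75,0.952,-0.002,-0.005],[-1,3,-36,79,0.952,-0.002,-0.005],[-1,3,-36,79,0.952,-0.002,-0.005],[-1,3,-36,79,0.952,-0.002,-0.005]])

```text
clock: 6.25
position: [0.5096, 0.0952, 0.232]
ee_rot: [-2.19, -0.127, 0.062]
force: [-0.6, 0.5, -0.3]
width: 0.694
```

```bash
python3 - <<'E'
from h import *
st(); p=arm.get_image("wrist"); cv2.imwrite("pics/w4.png",p["img"]); 
s=arm.get_image("side"); cv2.imwrite("pics/s4.png",cv2.resize(s["img"][100:340,130:450],(800,600)))
e=vis(31); print(e); go([*e,120],VA,54.5); go([*e,102],VA,54.5)
E
```

```text
t 6.2 pos [509.6  95.2 232. ] x [0.993 0.115 0.002] z [-0.092  0.807 -0.583] w 63.8 F [-0.6  0.5 -0.3] M [-0.99 -0.22 -0.02] q [ 0.75  0.64 -0.71  1.8  -0.58  1.15  0.55]
[509.5  95. ]
-> [np.float64(509.5), np.float64(95.0), 120] 96.5 54.5 :  [-0.5, 91.4, 65.2] [0.0032, -0.0004, 0.0039] rows>= 3
-> [np.float64(509.5), np.float64(95.0), 102] 96.5 54.5 :  [-0.6, 106.0, 75.7] [0.0032, -0.0004, 0.0039] rows>= 3
```

View pics/s4.png

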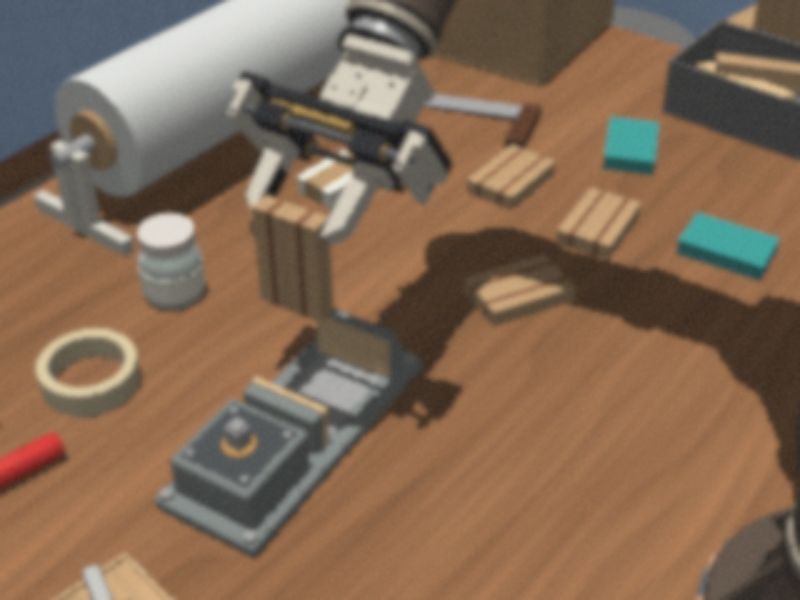

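>>> play_rows(motion=[[-1,0,30,20,0.003,0,0.004],[-1,-0.5,60,43,0.003,0,0.004],[-1,-0.5,91,65,0.003,0,0.004],[-1,-0.5,100,71.5,0.003,0,0.004],[-1,-0.5,106,76,0.003,0,0.004],[-1,-0.5,107,76.6,0.003,0,0.004],[-1,-0.5,107,76.6,0.003,0,0.004]])

```text
clock: 7.05
position: [0.5103, 0.0953, 0.1021]
ee_rot: [-2.188, -0.125, 0.062]
force: [-0.1, -0.1, -0.5]
width: 0.693
```

```bash
python3 - <<'E'
from h import *
st(); e=vis(31);go([*e,98],VA,54.5)
E
```

```text
t 7.0 pos [510.3  95.3 102.1] x [0.994 0.113 0.002] z [-0.091  0.808 -0.582] w 63.7 F [-0.1 -0.1 -0.5] M [-1.05 -0.23  0.01] q [ 0.72  0.83 -0.66  1.86 -0.54  0.94  0.68]
-> [np.float64(509.5), np.float64(95.0), 98] 96.5 54.5 :  [-0.9, 3.5, 2.2] [0.001, -0.0013, 0.0017] rows>= 1
```

>>> play_rows(motion=[[-1,-0.8,0.8,0.6,0,0,0],[-1,-0.8,1.6,1.2,0,0,0],[-1,-0.8,2.4,1.7,0,0,0],[-1,-0.8,3.2,2.3,0,0,0],[-1,-0.8,3.2,2.3,0,0,0]])

```text
clock: 7.55
position: [0.5096, 0.0952, 0.0982]
ee_rot: [-2.188, -0.125, 0.061]
force: [0.2, -0.4, -0.5]
width: 0.692
```

```bash
python3 - <<'E'
from h import *
st()
E
```

```text
t 7.5 pos [509.6  95.2  98.2] x [0.994 0.113 0.002] z [-0.091  0.809 -0.581] w 63.7 F [ 0.2 -0.4 -0.5] M [-0.99 -0.24  0.01] q [ 0.72  0.84 -0.66  1.87 -0.54  0.94  0.68]
```

Not yet in contact; a few more mm.

>>> play_rows(motion=[[-1,0,0.8,0.6,0,0,0],[-1,0,0.8,0.6,0,0,0],[-1,0,1.6,1.2,0,0,0],[-1,0,1.6,1.2,0,0,0]])

```text
clock: 7.95
position: [0.5096, 0.0962, 0.0981]
ee_rot: [-2.185, -0.126, 0.062]
force: [-3.5, -5.1, 16.0]
width: 0.691
```

>>> play_rows(motion=[[-1,0,-0.4,-0.3,0,0,0],[0.75,0,-0.4,-0.3,0,0,0],[0.75,0,-0.4,-0.3,0,0,0],[0.75,0,-0.4,-0.3,0,0,0],[0.75,0,-0.4,-0.3,0,0,0],[0.75,0,-0.4,-0.3,0,0,0]])

```text
clock: 8.55
position: [0.5095, 0.0962, 0.0985]
ee_rot: [-2.185, -0.126, 0.062]
force: [-0.2, -1.0, 0.2]
width: 0.88
```

```bash
python3 - <<'E'
from h import *
st(); e=vis(31); go([*e,140],VA,54.5);go([*vis(-40),260],VA,30)
e=end([456.5,-196.1],62.9); print(e); go([*e,150],62.9,-35)
E
```

```text
t 8.6 pos [509.5  96.2  98.5] x [0.993 0.114 0.002] z [-0.092  0.81  -0.579] w 80.9 F [-0.2 -1.   0.2] M [-0.87 -0.18  0.03] q [ 0.72  0.84 -0.66  1.87 -0.54  0.94  0.68]
-> [np.float64(509.5), np.float64(95.0), 140] 96.5 54.5 :  [-0.0, -33.2, -25.0] [-0.0023, -0.0006, 0.0024] rows>= 1
-> [np.float64(517.5), np.float64(24.5), 260] 96.5 30 :  [0.2, -89.9, -152.3] [-0.4299, -0.0011, 0.0022] rows>= 4
[ 471.53298194 -166.72297745]
-> [np.float64(471.53298193870603), np.float64(-166.72297744783282), 150] 62.9 -35 :  [-67.6, 106.6, -239.3] [-1.5159, 0.1084, 0.641] rows>= 12
```

>>> play_rows(motion=[[0.75,0,-20,-15,0,0,0],[0.75,0,-40,-30,0,0,0],[0.75,0,-60,-50,-0.05,0,0],[1,0,-75,-90,-0.15,0,0.02],[1,0,-85,-130,-0.29,0.01,0.05],[1,0,-60,-170,-0.43,0.02,0.1],[1,-10,-20,-200,-0.57,0.04,0.18],[1,-20,20,-220,-0.71,0.05,0.25],[1,-30,50,-230,-0.85,0.06,0.32],[1,-40,70,-240,-0.98,0.07,0.38]])

```text
clock: 9.55
position: [0.4959, -0.1457, 0.1799]
ee_rot: [3.085, -0.37, -0.157]
force: [-0.8, 1.1, -1.6]
width: 1.001
```

```bash
python3 - <<'E'
from h import *
st(); e=end([456.5,-196.1],62.9); go([*e,120],62.9,-35)
p=arm.get_image("side"); cv2.imwrite("pics/s5.png",cv2.resize(p["img"][100:340,130:450],(800,600)))
p=arm.get_image("top"); blobs(p,roi=(.4,.65,-.1,.3)); blobs(p,.08,.13,amin=20,roi=(.4,.65,-.1,.3))
E
```

```text
t 9.6 pos [ 495.9 -145.7  179.9] x [ 0.967 -0.237 -0.096] z [-0.103 -0.019 -0.994] w 92.1 F [-0.8  1.1 -1.6] M [ 0.1  -0.12 -0.03] q [ 0.38  0.39 -0.3   1.8   0.16  1.08 -0.22]
-> [np.float64(471.53298193870603), np.float64(-166.72297744783282), 120] 62.9 -35 :  [-12.8, 23.6, 62.5] [-0.5538, 0.0165, 0.2537] rows>= 5
[226. 217.] 2589 c [509.3 110.2] LW [286.6 112. ] long ang 96.1 z 0.036 [146 154 158]
[228. 215.] 148 c [511.5  96.6] LW [64.9 20.6] long ang 5.8 z 0.114 [112 152 189]
[199. 219.] 23 c [499.  192.4] LW [14.  13.4] long ang 90.8 z 0.084 [175 189 203]
```

>>> play_rows(motion=[[1,-5,10,15,-0.14,0,0.06],[1,-10,20,30,-0.28,0.01,0.13],[1,-13,23,45,-0.42,0.015,0.2],[1,-13,24,62,-0.554,0.016,0.254],[1,-13,24,62,-0.554,0.016,0.254],[1,-13,24,62,-0.554,0.016,0.254]])

```text
clock: 10.25
position: [0.4711, -0.1612, 0.1194]
ee_rot: [2.48, -0.58, -0.194]
force: [-0.3, -0.8, 0.1]
width: 1.003
```

```bash
python3 - <<'E'
from h import *
st(); p=arm.get_image("wrist"); blobs(p,.01,.03,roi=(.35,.55,-.28,-.1))
e=end([456.5,-196.1],62.9); go([*e,9],62.9,-35)
E
```

```text
t 10.2 pos [ 471.1 -161.2  119.4] x [ 0.895 -0.446 -0.01 ] z [-0.261 -0.506 -0.822] w 92.2 F [-0.3 -0.8  0.1] M [ 0.6  -0.33  0.02] q [-0.06  0.55 -0.11  1.89  0.58  1.18 -0.98]
[287. 159.] 9964 c [ 456.6 -195.9] LW [102.3  64.2] long ang 62.8 z 0.021 [117 166 200]
-> [np.float64(471.53298193870603), np.float64(-166.72297744783282), 9] 62.9 -35 :  [2.9, -60.5, 93.7] [-0.0056, 0.001, 0.0107] rows>= 3
```

>>> play_rows(motion=[[1,3,-25,38,-0.006,0,0.01],[1,3,-48,74,-0.006,0,0.01],[1,3,-60.5,93,-0.006,0,0.01],[1,3,-60.5,93,-0.006,0,0.01],[1,3,-60.5,93,-0.006,0,0.01],[-1,3,-60.5,93,-0.006,0,0.01],[-1,3,-60.5,93,-0.006,0,0.01],[-1,3,-60.5,93,-0.006,0,0.01],[-1,3,-60.5,93,-0.006,0,0.01],[-1,3,-60.5,93,-0.006,0,0.01]])

```text
clock: 11.3
position: [0.4721, -0.1663, 0.0101]
ee_rot: [2.471, -0.595, -0.188]
force: [0.3, 1.3, 6.2]
width: 0.691
```

```bash
cat >> h.py <<'E'
def dist(c,ang):
    "after a grip: TCP along the blank axis from its centre, cross offset, tool lean"
    s=arm.observe(); st(); a=np.radians(ang); d=s["position"][:2]*1000-np.array(c); z=R.from_rotvec(s["ee_rot"]).as_matrix()[:,2]
    print("along",round(d@[np.cos(a),np.sin(a)],1),"cross",round(d@[np.sin(a),-np.cos(a)],1),"lean",round(np.degrees(np.arctan2(-z[:2]@[np.cos(a),np.sin(a)],-z[2])),2))
E
python3 - <<'E'
from h import *
dist([456.6,-195.9],62.9); s=arm.observe()["position"]*1000
go([s[0],s[1],110],62.9,-35); go([*vis(7.5),230],VA,54.5); 
E
```

```text
t 11.3 pos [ 472.1 -166.3   10.1] x [ 0.89  -0.455 -0.001] z [-0.262 -0.511 -0.819] w 63.6 F [0.3 1.3 6.2] M [ 0.11 -0.05 -0.08] q [-0.07  0.72 -0.08  1.93  0.66  1.   -1.13]
along 33.4 cross 0.3 lean 35.02
-> [np.float64(472.1158106138302), np.float64(-166.29886349355453), 110] 62.9 -35 :  [-0.1, 57.3, -81.8] [0.0003, 0.0003, 0.0007] rows>= 2
-> [np.float64(512.2), np.float64(71.7), 230] 96.5 54.5 :  [-72.8, -62.3, -312.1] [1.5133, -0.1091, -0.6393] rows>= 11
```

>>> play_rows(motion=[[-1,0,28,-40,0,0,0],[-1,0,57,-82,0,0,0],[-1,0,75,-120,0.13,-0.01,-0.05],[-1,-5,70,-160,0.27,-0.02,-0.11],[-1,-15,50,-200,0.41,-0.03,-0.17],[-1,-25,30,-235,0.55,-0.04,-0.23],[-1,-35,5,-265,0.69,-0.05,-0.29],[-1,-45,-20,-285,0.83,-0.06,-0.35],[-1,-55,-40,-300,0.97,-0.07,-0.41],[-1,-65,-55,-310,1.1,-0.08,-0.47]])

```text
clock: 12.3
position: [0.5164, 0.0634, 0.2338]
ee_rot: [-2.61, 0.072, 0.111]
force: [-1.3, 0.2, -1.4]
width: 0.692
```

```bash
python3 - <<'E'
from h import *
st(); go([*vis(7.5),220],VA,54.5); 
E
```

```text
t 12.3 pos [516.4  63.4 233.8] x [ 0.995 -0.03  -0.093] z [-0.065  0.505 -0.861] w 63.6 F [-1.3  0.2 -1.4] M [-0.7  -0.17  0.04] q [ 0.5   0.41 -0.5   1.77 -0.37  1.12  0.16]
-> [np.float64(512.2), np.float64(71.7), 220] 96.5 54.5 :  [-3.2, 0.1, 16.3] [0.4164, -0.0282, -0.17] rows>= 4
```

>>> play_rows(motion=[[-1,-3,0,4,0.14,-0.01,-0.055],[-1,-3,0,8,0.28,-0.02,-0.11],[-1,-3,0,12,0.416,-0.028,-0.17],[-1,-3,0,16,0.416,-0.028,-0.17],[-1,-3,0,16,0.416,-0.028,-0.17],[-1,-3,0,16,0.416,-0.028,-0.17],[-1,-3,0,16,0.416,-0.028,-0.17]])

```text
clock: 13.0
position: [0.5125, 0.0731, 0.2219]
ee_rot: [-2.191, -0.129, 0.063]
force: [0.8, 0.3, -0.4]
width: 0.692
```

```bash
python3 - <<'E'
from h import *
st(); go([*vis(7.5),101],VA,54.5); p=arm.get_image("wrist");cv2.imwrite("pics/w6.png",p["img"])
P=pts(p); s=arm.observe(); 
E
```

```text
t 13.0 pos [512.5  73.1 221.9] x [0.993 0.116 0.002] z [-0.093  0.807 -0.584] w 63.7 F [ 0.8  0.3 -0.4] M [-1.01 -0.2   0.03] q [ 0.73  0.64 -0.62  1.78 -0.6   1.18  0.6 ]
-> [np.float64(512.2), np.float64(71.7), 101] 96.5 54.5 :  [-0.8, 98.9, 69.5] [0.0039, 0.0006, 0.0034] rows>= 3
```

View pics/w6.png

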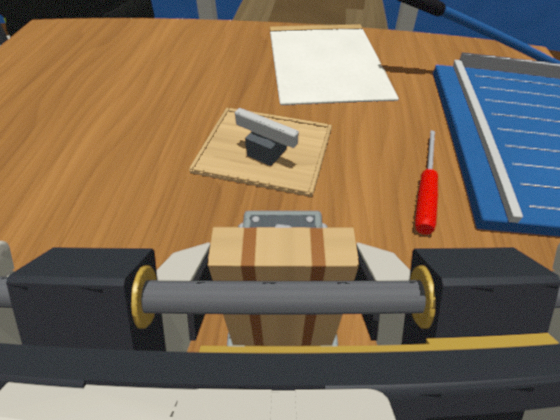

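>>> play_rows(motion=[[-1,-1,30,20,0.004,0,0.003],[-1,-1,60,42,0.004,0,0.003],[-1,-1,88,62,0.004,0,0.003],[-1,-1,96,67.5,0.004,0,0.003],[-1,-1,99,69.5,0.004,0,0.003],[-1,-1,100.5,70.5,0.004,0,0.003],[-1,-1,102,71.5,0.004,0,0.003],[-1,-1,102,71.5,0.004,0,0.003]])

```text
clock: 13.85
position: [0.5128, 0.0716, 0.0989]
ee_rot: [-2.187, -0.126, 0.062]
force: [0.4, -1.6, 5.0]
width: 0.694
```

```bash
python3 - <<'E'
from h import *
st(); go([*vis(7.5),97.5],VA,54.5)
E
```

```text
t 13.8 pos [512.8  71.6  98.9] x [0.993 0.114 0.002] z [-0.092  0.809 -0.581] w 63.8 F [ 0.4 -1.6  5. ] M [-0.2  -0.17  0.01] q [ 0.7   0.83 -0.59  1.84 -0.56  1.    0.73]
-> [np.float64(512.2), np.float64(71.7), 97.5] 96.5 54.5 :  [-0.6, 1.0, 0.9] [-0.0002, -0.0007, 0.0023] rows>= 1
```

Contact (5 N). Release and retreat; next is b4 (450.5,-358.4, 98°).

>>> play_rows(motion=[[-1,0,0,0,0,0,0],[0.75,0,0,0,0,0,0],[0.75,0,0,0,0,0,0],[0.75,0,0,0,0,0,0],[0.75,0,0,0,0,0,0],[0.75,0,-20,-15,0,0,0],[0.75,0,-40,-30,0,0,0],[0.75,0,-60,-60,-0.05,0,0],[1,0,-75,-100,-0.19,0,0],[1,0,-80,-140,-0.33,0,0]])

```text
clock: 14.85
position: [0.5203, 0.0037, 0.2473]
ee_rot: [-2.521, -0.144, 0.042]
force: [1.5, -1.2, -1.6]
width: 0.98
```

```bash
python3 - <<'E'
from h import *
st(); e=end([450.5,-358.4],98); print(e); go([*e,120],98,-35)
p=arm.get_image("top"); blobs(p,.08,.13,amin=20,roi=(.4,.65,-.1,.3))
E
```

```text
t 14.8 pos [520.3   3.7 247.3] x [0.994 0.113 0.003] z [-0.063  0.575 -0.816] w 90.1 F [ 1.5 -1.2 -1.6] M [-0.68 -0.22 -0.07] q [ 0.64  0.47 -0.52  1.71 -0.39  1.22  0.44]
[ 445.90728767 -325.72115373]
-> [np.float64(445.90728766831785), np.float64(-325.72115373152815), 120] 98 -35 :  [-111.5, 333.6, -80.9] [-1.2275, -0.0031, -0.0284] rows>= 9
[232. 214.] 292 c [512.8  84. ] LW [64.6 45.5] long ang 6.7 z 0.114 [116 156 195]
```

>>> play_rows(motion=[[1,-12,36,-20,-0.14,0,0],[1,-24,75,-40,-0.28,0,0],[1,-38,115,-60,-0.42,0,-0.01],[1,-52,155,-75,-0.56,0,-0.01],[1,-66,195,-85,-0.7,0,-0.015],[1,-80,235,-85,-0.84,-0.002,-0.02],[1,-94,275,-84,-0.98,-0.003,-0.025],[1,-108,315,-82,-1.12,-0.003,-0.028],[1,-111.5,333.6,-81,-1.227,-0.003,-0.028],[1,-111.5,333.6,-81,-1.227,-0.003,-0.028]])

```text
clock: 15.9
position: [0.45, -0.3285, 0.1282]
ee_rot: [2.511, 0.175, 0.068]
force: [-0.2, 0.1, -0.6]
width: 0.999
```

```bash
python3 - <<'E'
from h import *
st(); p=arm.get_image("wrist"); blobs(p,.01,.03,roi=(.35,.55,-.45,-.25))
e=end([450.5,-358.4],98); go([*e,9],98,-35)
E
```

```text
t 15.9 pos [ 450.  -328.5  128.2] x [0.99  0.142 0.008] z [ 0.089 -0.579 -0.81 ] w 91.9 F [-0.2  0.1 -0.6] M [0.71 0.01 0.  ] q [ 0.19  0.37 -0.06  2.21  1.12  0.7  -0.66]
[276. 138.] 10355 c [ 450.6 -357.8] LW [101.4  64.3] long ang 97.8 z 0.021 [116 166 200]
[152. 180.] 1141 c [ 355.3 -403.6] LW [65.9 14.3] long ang 94.2 z 0.021 [157 161   6]
-> [np.float64(445.90728766831785), np.float64(-325.72115373152815), 9] 98 -35 :  [-4.7, -71.8, 94.5] [0.0153, -0.008, -0.0016] rows>= 3
```

>>> play_rows(motion=[[1,-4.5,-28,36,0.015,-0.008,0],[1,-4.5,-55,72,0.015,-0.008,0],[1,-4.5,-70,92,0.015,-0.008,0],[1,-4.5,-71.8,94.5,0.015,-0.008,0],[1,-4.5,-71.8,94.5,0.015,-0.008,0],[-1,-4.5,-71.8,94.5,0.015,-0.008,0],[-1,-4.5,-71.8,94.5,0.015,-0.008,0],[-1,-4.5,-71.8,94.5,0.015,-0.008,0],[-1,-4.5,-71.8,94.5,0.015,-0.008,0],[-1,-4.5,-71.8,94.5,0.015,-0.008,0]])

```text
clock: 16.95
position: [0.4465, -0.3259, 0.0098]
ee_rot: [2.525, 0.174, 0.058]
force: [-1.8, 2.2, 8.1]
width: 0.694
```

```bash
python3 - <<'E'
from h import *
dist([450.6,-358.1],97.9); s=arm.observe()["position"]*1000
go([s[0],s[1],110],98,-35); go([*vis(-16),220],VA,54.5); 
E
```

```text
t 16.9 pos [ 446.5 -325.9    9.8] x [0.99  0.138 0.002] z [ 0.081 -0.569 -0.819] w 63.8 F [-1.8  2.2  8.1] M [ 0.24  0.02 -0.14] q [ 0.15  0.62  0.    2.27  1.49  0.58 -1.13]
along 32.5 cross 0.3 lean 35.06
-> [np.float64(446.45728355274326), np.float64(-325.9041396029111), 110] 98 -35 :  [0.2, 57.6, -82.0] [0.0011, -0.0009, -0.0022] rows>= 3
-> [np.float64(514.8), np.float64(48.3), 220] 96.5 54.5 :  [119.7, -175.0, -379.4] [1.5631, 0.0025, 0.0275] rows>= 11
```

>>> play_rows(motion=[[-1,0,28,-40,0,0,0],[-1,0,57,-82,0,0,0],[-1,5,60,-125,0.14,0,0],[-1,20,40,-165,0.28,0,0.005],[-1,35,10,-205,0.42,0,0.008],[-1,50,-20,-240,0.56,0,0.01],[-1,65,-50,-275,0.7,0,0.012],[-1,80,-85,-305,0.84,0,0.015],[-1,95,-115,-335,0.98,0,0.018],[-1,107,-145,-360,1.12,0,0.02]])

```text
clock: 17.95
position: [0.5036, -0.0138, 0.22]
ee_rot: [-2.7, -0.164, 0.027]
force: [-0.3, 0.5, -1.2]
width: 0.692
```

```bash
python3 - <<'E'
from h import *
st(); go([*vis(-16),220],VA,54.5); 
E
```

```text
t 17.9 pos [503.6 -13.8 220. ] x [0.993 0.12  0.006] z [-0.045  0.421 -0.906] w 63.7 F [-0.3  0.5 -1.2] M [-0.6  -0.15  0.05] q [ 0.53  0.39 -0.42  1.79 -0.3   1.12  0.4 ]
-> [np.float64(514.8), np.float64(48.3), 220] 96.5 54.5 :  [18.6, -54.6, 25.6] [0.5139, -0.0009, 0.0091] rows>= 4
```

>>> play_rows(motion=[[-1,5,-15,6,0.14,0,0.003],[-1,10,-30,13,0.28,0,0.006],[-1,15,-45,20,0.42,0,0.008],[-1,18.6,-54.6,25.6,0.514,0,0.009],[-1,18.6,-54.6,25.6,0.514,0,0.009],[-1,18.6,-54.6,25.6,0.514,0,0.009],[-1,18.6,-54.6,25.6,0.514,0,0.009]])

```text
clock: 18.65
position: [0.5149, 0.0485, 0.2208]
ee_rot: [-2.19, -0.126, 0.062]
force: [0.2, 0.3, 0.0]
width: 0.69
```

```bash
python3 - <<'E'
from h import *
st(); go([*vis(-16),120],VA,54.5); go([*vis(-16),97],VA,54.5);p=arm.get_image("wrist"); tilt(p,(315,335),(235,335))
E
```

```text
t 18.6 pos [514.9  48.5 220.8] x [0.993 0.114 0.002] z [-0.091  0.807 -0.583] w 63.5 F [0.2 0.3 0. ] M [-1.04 -0.21 -0.04] q [ 0.7   0.63 -0.53  1.76 -0.62  1.24  0.65]
-> [np.float64(514.8), np.float64(48.3), 120] 96.5 54.5 :  [-0.4, 82.0, 58.6] [0.0029, -0.0008, 0.0023] rows>= 3
-> [np.float64(514.8), np.float64(48.3), 97] 96.5 54.5 :  [-0.5, 100.7, 72.0] [0.0029, -0.0008, 0.0023] rows>= 3
tool-frame centre [ 1.1 45.2 18.3] normal [ 0.002  0.583 -0.812] 0.2730909283189774
```

>>> play_rows(motion=[[-1,-0.5,30,21,0.003,0,0.002],[-1,-0.5,60,43,0.003,0,0.002],[-1,-0.5,88,63,0.003,0,0.002],[-1,-0.5,96,68.6,0.003,0,0.002],[-1,-0.5,98.5,70.4,0.003,0,0.002],[-1,-0.5,99.8,71.4,0.003,0,0.002],[-1,-0.5,100.7,72,0.003,0,0.002],[-1,-0.5,100.7,72,0.003,0,0.002]])

```text
clock: 19.5
position: [0.5154, 0.0483, 0.0983]
ee_rot: [-2.188, -0.125, 0.061]
force: [-0.4, 0.2, -0.9]
width: 0.694
```

>>> play_rows(motion=[[-1,-0.5,0.6,0.4,0,0,0],[-1,-0.5,1.2,0.9,0,0,0],[-1,-0.5,1.6,1.1,0,0,0]])

```text
clock: 19.8
position: [0.5152, 0.0485, 0.0974]
ee_rot: [-2.187, -0.126, 0.06]
force: [-0.9, -2.9, 8.9]
width: 0.69
```

Contact. Release and retreat toward the last blank.

>>> play_rows(motion=[[-1,0,0,0,0,0,0],[0.75,0,0,0,0,0,0],[0.75,0,0,0,0,0,0],[0.75,0,0,0,0,0,0],[0.75,0,0,0,0,0,0],[0.75,0,-20,-15,0,0,0],[0.75,0,-40,-30,0,0,0],[0.75,0,-60,-60,-0.05,0,0],[1,0,-75,-100,-0.19,0,0],[1,0,-80,-140,-0.33,0,0]])

```text
clock: 20.8
position: [0.5225, -0.0195, 0.2459]
ee_rot: [-2.521, -0.143, 0.039]
force: [-0.3, -0.0, -1.5]
width: 0.981
```

```bash
python3 - <<'E'
from h import *
st(); e=end([585.4,-378],91); print(e); go([*e,120],91,-35)
p=arm.get_image("top"); blobs(p,.08,.13,amin=20,roi=(.4,.65,-.1,.3))
E
```

```text
t 20.8 pos [522.5 -19.5 245.9] x [0.994 0.112 0.005] z [-0.061  0.575 -0.816] w 90.2 F [-0.3 -0.  -1.5] M [-0.67 -0.21  0.01] q [ 0.61  0.47 -0.43  1.69 -0.42  1.26  0.5 ]
[ 584.82407059 -345.00502606]
-> [np.float64(584.8240705875696), np.float64(-345.0050260598391), 120] 91 -35 :  [24.9, 342.5, -88.2] [-1.2267, -0.0046, 0.1009] rows>= 9
[235. 214.] 427 c [514.3  72. ] LW [69.6 64.3] long ang 96.8 z 0.114 [117 158 197]
```

>>> play_rows(motion=[[1,2,36,-20,-0.14,0,0.01],[1,5,75,-40,-0.28,0,0.02],[1,8,115,-60,-0.42,0,0.035],[1,12,155,-75,-0.56,0,0.05],[1,15,195,-88,-0.7,0,0.06],[1,18,235,-90,-0.84,-0.002,0.07],[1,21,280,-90,-0.98,-0.003,0.08],[1,24,320,-89,-1.12,-0.004,0.09],[1,25,342.5,-88,-1.227,-0.005,0.1],[1,25,342.5,-88,-1.227,-0.005,0.1]])

```text
clock: 21.85
position: [0.5892, -0.3453, 0.1268]
ee_rot: [2.518, 0.028, 0.015]
force: [-0.1, 1.5, -1.3]
width: 0.999
```

```bash
python3 - <<'E'
from h import *
st(); p=arm.get_image("wrist"); blobs(p,.01,.03,roi=(.5,.67,-.45,-.25))
e=end([585.4,-378],91); go([*e,9],91,-35)
E
```

```text
t 21.9 pos [ 589.2 -345.3  126.8] x [1.    0.023 0.004] z [ 0.017 -0.584 -0.812] w 91.9 F [-0.1  1.5 -1.3] M [ 0.73 -0.02 -0.01] q [ 0.06  0.57  0.1   1.82  0.82  0.81 -0.44]
[276. 144.] 10150 c [ 585.6 -378.1] LW [101.9  64.2] long ang 90.6 z 0.021 [117 166 200]
[322. 210.] 355 c [ 626.4 -445. ] LW [27.2 11.3] long ang 5.6 z 0.016 [ 42  68 104]
-> [np.float64(584.8240705875696), np.float64(-345.0050260598391), 9] 91 -35 :  [-5.7, -70.6, 97.0] [0.0103, -0.0081, 0.0002] rows>= 3
```

>>> play_rows(motion=[[1,-5,-28,37,0.01,-0.008,0],[1,-5,-55,75,0.01,-0.008,0],[1,-5,-69,95,0.01,-0.008,0],[1,-5,-70.6,97,0.01,-0.008,0],[1,-5,-70.6,97,0.01,-0.008,0],[-1,-5,-70.6,97,0.01,-0.008,0],[-1,-5,-70.6,97,0.01,-0.008,0],[-1,-5,-70.6,97,0.01,-0.008,0],[-1,-5,-70.6,97,0.01,-0.008,0],[-1,-5,-70.6,97,0.01,-0.008,0]])

```text
clock: 22.9
position: [0.5859, -0.3451, 0.0098]
ee_rot: [2.53, 0.022, 0.008]
force: [-1.8, 2.4, 6.4]
width: 0.691
```

```bash
python3 - <<'E'
from h import *
dist([585.6,-378.1],90.8); s=arm.observe()["position"]*1000
go([s[0],s[1],110],91,-35); go([*vis(-39.5),220],VA,54.5); 
E
```

```text
t 22.9 pos [ 585.9 -345.1    9.8] x [1.    0.018 0.001] z [ 0.011 -0.574 -0.819] w 63.6 F [-1.8  2.4  6.4] M [ 0.22  0.09 -0.16] q [ 0.03  0.75  0.16  1.88  0.93  0.64 -0.64]
along 33.0 cross 0.7 lean 35.05
-> [np.float64(585.8889493233985), np.float64(-345.0963698833552), 110] 91 -35 :  [0.1, 57.5, -82.0] [0.0008, -0.0008, -0.0004] rows>= 3
-> [np.float64(517.5), np.float64(25.0), 220] 96.5 54.5 :  [-61.7, -183.2, -385.3] [1.5616, -0.0189, -0.1046] rows>= 11
```

>>> play_rows(motion=[[-1,0,28,-40,0,0,0],[-1,0,57,-82,0,0,0],[-1,-2,60,-125,0.14,0,-0.01],[-1,-8,40,-165,0.28,0,-0.02],[-1,-15,10,-205,0.42,-0.005,-0.03],[-1,-24,-20,-240,0.56,-0.007,-0.04],[-1,-32,-50,-275,0.7,-0.009,-0.05],[-1,-40,-85,-310,0.84,-0.01,-0.06],[-1,-48,-115,-340,0.98,-0.012,-0.07],[-1,-55,-145,-365,1.12,-0.014,-0.08]])

```text
clock: 23.9
position: [0.5252, -0.0161, 0.2273]
ee_rot: [-2.626, -0.118, 0.05]
force: [0.6, -0.5, -3.0]
width: 0.69
```

```bash
python3 - <<'E'
from h import *
st(); go([*vis(-39.5),220],VA,54.5); 
E
```

```text
t 23.9 pos [525.2 -16.1 227.3] x [ 0.996  0.093 -0.013] z [-0.057  0.489 -0.871] w 63.5 F [ 0.6 -0.5 -3. ] M [-0.62 -0.19  0.01] q [ 0.56  0.45 -0.43  1.72 -0.34  1.18  0.4 ]
-> [np.float64(517.5), np.float64(25.0), 220] 96.5 54.5 :  [-3.7, -32.7, 26.8] [0.4369, -0.0035, -0.0239] rows>= 3
```

>>> play_rows(motion=[[-1,-1,-10,8,0.14,0,-0.01],[-1,-2,-20,16,0.28,-0.002,-0.02],[-1,-3.7,-30,24,0.437,-0.003,-0.024],[-1,-3.7,-32.7,26.8,0.437,-0.003,-0.024],[-1,-3.7,-32.7,26.8,0.437,-0.003,-0.024],[-1,-3.7,-32.7,26.8,0.437,-0.003,-0.024],[-1,-3.7,-32.7,26.8,0.437,-0.003,-0.024]])

```text
clock: 24.6
position: [0.518, 0.0259, 0.2215]
ee_rot: [-2.191, -0.128, 0.061]
force: [0.9, 0.2, -0.6]
width: 0.695
```

```bash
python3 - <<'E'
from h import *
st(); go([*vis(-39.5),97],VA,54.5)
E
```

```text
t 24.6 pos [518.   25.9 221.5] x [0.993 0.115 0.003] z [-0.092  0.807 -0.584] w 63.9 F [ 0.9  0.2 -0.6] M [-1.01 -0.22  0.02] q [ 0.72  0.65 -0.53  1.73 -0.59  1.28  0.66]
-> [np.float64(517.5), np.float64(25.0), 97] 96.5 54.5 :  [-1.0, 101.5, 72.0] [0.0037, -0.0004, 0.0036] rows>= 3
```

>>> play_rows(motion=[[-1,-1,30,21,0.004,0,0.003],[-1,-1,60,43,0.004,0,0.003],[-1,-1,88,62.5,0.004,0,0.003],[-1,-1,96,68.2,0.004,0,0.003],[-1,-1,98.5,70,0.004,0,0.003],[-1,-1,100,71,0.004,0,0.003],[-1,-1,101,71.7,0.004,0,0.003],[-1,-1,101.5,72,0.004,0,0.003],[-1,-1,101.5,72,0.004,0,0.003]])

```text
clock: 25.5
position: [0.5181, 0.025, 0.0981]
ee_rot: [-2.187, -0.125, 0.061]
force: [0.3, -0.9, 4.6]
width: 0.692
```

>>> play_rows(motion=[[-1,-0.5,0,0,0,0,0],[0.75,0,0,0,0,0,0],[0.75,0,0,0,0,0,0],[0.75,0,0,0,0,0,0],[0.75,0,0,0,0,0,0],[0.75,0,-20,-15,0,0,0],[0.75,0,-40,-30,0,0,0],[0.75,0,-70,-60,-0.05,0,0],[0.75,0,-105,-90,-0.19,0,0],[0.75,0,-135,-120,-0.33,0,0]])

```text
clock: 26.5
position: [0.52, 0.0048, 0.2795]
ee_rot: [-2.521, -0.14, 0.041]
force: [1.6, -0.0, -0.2]
width: 0.872
```

```bash
python3 - <<'E'
from h import *
st()
p=arm.get_image("top"); blobs(p,.08,.13,amin=20,roi=(.4,.65,-.1,.3)); blobs(p,.03,.13,amin=20,roi=(.3,.6,.3,.5))
for d in arm.look_for(p,"key"): print(d)
go([430,230,330],90,0)
E
```

```text
t 26.5 pos [520.    4.8 279.5] x [0.994 0.11  0.003] z [-0.062  0.575 -0.816] w 80.2 F [ 1.6 -0.  -0.2] M [-0.67 -0.25 -0.03] q [ 0.6   0.42 -0.46  1.67 -0.43  1.29  0.44]
[239. 213.] 558 c [515.3  60.4] LW [93.3 64.9] long ang 96.3 z 0.114 [117 158 198]
[144. 233.] 263 c [454.4 384.1] LW [97.  46.7] long ang 155.3 z 0.056 [143 150 155]
{'box': [0.242, 0.5193, 0.0329, 0.069], 'score': 0.72}
{'box': [0.3848, 0.4936, 0.0168, 0.0519], 'score': 0.25}
{'box': [0.4157, 0.4852, 0.0152, 0.0536], 'score': 0.19}
-> [430, 230, 330] 90 0 :  [-65.4, -213.9, 96.1] [-0.6124, 0.019, 0.1205] rows>= 5
```

>>> play_rows(motion=[[1,-8,-42,-15,-0.12,0,0.02],[1,-20,-82,-5,-0.25,0,0.05],[1,-32,-122,20,-0.38,0.01,0.08],[1,-45,-162,50,-0.52,0.015,0.1],[1,-58,-195,80,-0.612,0.019,0.12],[1,-65,-214,96,-0.612,0.019,0.12],[1,-65,-214,96,-0.612,0.019,0.12],[1,-65,-214,96,-0.612,0.019,0.12],[1,-65,-214,96,-0.612,0.019,0.12]])

```text
clock: 27.5
position: [0.4308, 0.2288, 0.3297]
ee_rot: [3.141, -0.001, -0.001]
force: [0.8, -0.6, -0.3]
width: 0.999
```

```bash
python3 - <<'E'
from h import *
st(); p=arm.get_image("wrist"); cv2.imwrite("pics/w7.png",p["img"]); np.save("w7.npy",pts(p))
print("handle");blobs(p,.052,.075,amin=80,roi=(.3,.6,.28,.5))
print("hub");blobs(p,.02,.075,amin=80,roi=(.3,.6,.28,.5))
print("square");blobs(p,.072,.09,amin=20,roi=(.44,.55,.14,.26))
print("gearbox");blobs(p,.052,.07,amin=80,roi=(.4,.6,.0,.3))
print("tray");blobs(p,.004,.02,amin=80,roi=(.3,.6,.25,.55))
E
```

```text
t 27.5 pos [430.8 228.8 329.7] x [ 1.    -0.001 -0.001] z [-0.001 -0.    -1.   ] w 91.9 F [ 0.8 -0.6 -0.3] M [-0.04 -0.12  0.04] q [-0.09  0.19 -0.59  1.69  0.11  1.29 -0.71]
handle
[302.  32.] 1340 c [452.2 384.2] LW [99.8 15.3] long ang 154.7 z 0.065 [210 216 215]
hub
[301.  34.] 2433 c [452.3 384.2] LW [99.8 45.3] long ang 156.4 z 0.061 [174 177 175]
square
[340. 206.] 234 c [498.2 190.1] LW [16.3 16.2] long ang 178.4 z 0.084 [ 97  99 100]
gearbox
[338. 199.] 4875 c [498.5 190.1] LW [92.6 86.8] long ang 96.6 z 0.061 [107 109 105]
[343. 252.] 1119 c [506.4 123.5] LW [81.1 23.5] long ang 6.4 z 0.06 [163 178 179]
[343. 266.] 315 c [506.8 105.1] LW [66.6 16.2] long ang 20.2 z 0.061 [ 65  94 117]
tray
[295.  48.] 10911 c [444.7 383.3] LW [181.1 124.7] long ang 172.1 z 0.007 [148 203 234]
[355. 147.] 120 c [520. 253.] LW [52.2  5. ] long ang 0.9 z 0.014 [144 151 151]
```

View pics/w7.png

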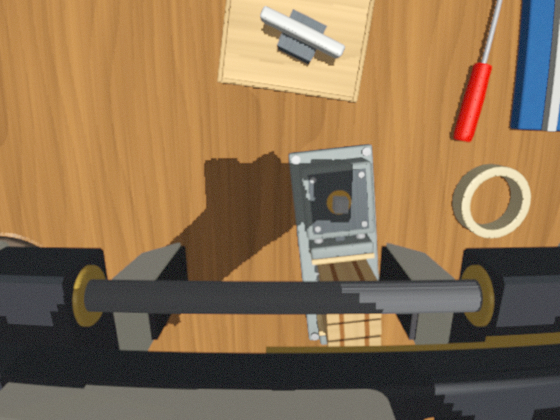

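```bash
python3 - <<'E'
from h import *
go([452.2,384.2,140],155,0)
E
```

```text
-> [452.2, 384.2, 140] 155 0 :  [20.9, -155.8, 189.8] [-0.0002, 0.0005, -1.1367] rows>= 8
```

>>> play_rows(motion=[[0,3,-30,10,0,0,-0.14],[0,6,-60,30,0,0,-0.28],[0,9,-90,55,0,0,-0.42],[0,13,-120,85,0,0,-0.57],[0,17,-145,115,0,0,-0.71],[0,20,-156,145,0,0,-0.85],[0,21,-156,175,0,0,-1],[0,21,-156,190,0,0,-1.137],[0,21,-156,190,0,0,-1.137],[0,21,-156,190,0,0,-1.137]])

```text
clock: 28.55
position: [0.4535, 0.3832, 0.1399]
ee_rot: [-2.655, -1.679, 0.002]
force: [-0.1, 0.6, 0.8]
width: 0.501
```

```bash
python3 - <<'E'
from h import *
st(); p=arm.get_image("wrist"); cv2.imwrite("pics/w8.png",p["img"])
print("handle");blobs(p,.055,.075,amin=80,roi=(.3,.6,.28,.5))
print("hub");blobs(p,.02,.075,amin=80,roi=(.3,.6,.28,.5))
go([452.2,384.2,43],155,0)
E
```

```text
t 28.6 pos [453.5 383.2 139.9] x [ 0.428  0.904 -0.001] z [-0.001 -0.    -1.   ] w 46.1 F [-0.1  0.6  0.8] M [ 0.09 -0.14  0.02] q [-0.27  0.59 -0.78  1.71  0.47  1.04 -0.08]
handle
[284. 209.] 2879 c [451.8 384.3] LW [98.9 14. ] long ang 154.8 z 0.065 [85 88 88]
hub
[284. 206.] 5309 c [451.8 384.3] LW [98.9 44. ] long ang 154.6 z 0.063 [65 66 66]
-> [452.2, 384.2, 43] 155 0 :  [-0.3, -1.4, 97.7] [-0.0001, -0.0006, -0.0057] rows>= 2
```

View pics/w8.png

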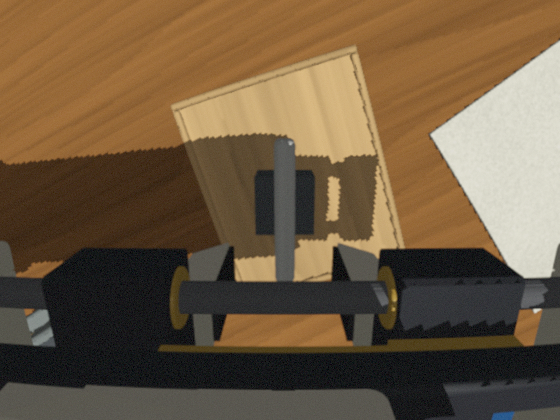

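>>> play_rows(motion=[[0,-0.4,-1.8,40,0,0,0],[0,-0.4,-1.8,80,0,0,0],[0,-0.4,-1.8,97,0,0,0],[0,-0.4,-1.8,97,0,0,0],[-1,-0.4,-1.8,97,0,0,0],[-1,-0.4,-1.8,97,0,0,0],[-1,-0.4,-1.8,97,0,0,0],[-1,-0.4,-1.8,97,0,0,0],[-1,-0.4,-1.8,97,0,0,0]], force=60)

```text
clock: 29.5
position: [0.4521, 0.3846, 0.0443]
ee_rot: [-2.654, -1.68, -0.003]
force: [0.1, 0.1, 3.4]
width: 0.145
```

```bash
python3 - <<'E'
from h import *
st(); s=arm.observe()["position"]*1000; go([s[0],s[1],150],155,0); go([498.3,190.1,190],178.7,0)
E
```

```text
t 29.5 pos [452.1 384.6  44.3] x [0.428 0.904 0.002] z [ 0.001  0.001 -1.   ] w 13.4 F [0.1 0.1 3.4] M [ 0.08 -0.18  0.  ] q [-0.32  0.7  -0.7   1.79  0.58  0.86 -0.17]
-> [np.float64(452.0834553207308), np.float64(384.5986055677528), 150] 155 0 :  [0.2, 0.0, -105.7] [0.0004, -0.0017, -0.0059] rows>= 3
-> [498.3, 190.1, 190] 178.7 0 :  [-155.8, 125.1, -145.9] [0.0008, -0.0016, -0.4195] rows>= 5
```

>>> play_rows(motion=[[-1,0,0,-40,0,0,0],[-1,0,0,-90,0,0,0],[-1,-25,20,-125,0,0,-0.08],[-1,-60,48,-146,0,0,-0.18],[-1,-95,76,-146,0,0,-0.28],[-1,-130,104,-146,0,0,-0.38],[-1,-156,125,-146,0,0,-0.42],[-1,-156,125,-146,0,0,-0.42],[-1,-156,125,-146,0,0,-0.42],[-1,-156,125,-146,0,0,-0.42]])

```text
clock: 30.5
position: [0.4976, 0.1911, 0.1902]
ee_rot: [-2.244, -2.197, -0.003]
force: [-0.1, 0.9, -3.1]
width: 0.149
```

```bash
python3 - <<'E'
from h import *
st(); p=arm.get_image("wrist"); cv2.imwrite("pics/w9.png",p["img"])
z=arm.observe()["position"][2]
print("handle+hub");blobs(p,z-.04,z+.025,amin=80,roi=(.4,.6,.12,.26));blobs(p,z-.002,z+.03,amin=80,roi=(.4,.6,.12,.26))
print("square");blobs(p,.075,.09,amin=20,roi=(.44,.55,.14,.26)); print("gear");blobs(p,.052,.07,amin=80,roi=(.4,.6,.0,.3))
t=arm.get_image("side"); cv2.imwrite("pics/s9.png",cv2.resize(t["img"][180:330,150:350],(800,600),interpolation=cv2.INTER_CUBIC))
go([498.3,190.1,130],178.7,0)
E
```

```text
t 30.5 pos [497.6 191.1 190.2] x [0.021 1.    0.002] z [ 0.001  0.002 -1.   ] w 13.7 F [-0.1  0.9 -3.1] M [ 0.15 -0.11 -0.02] q [ 0.22  0.49 -0.95  1.79  0.44  1.09  0.66]
handle+hub
[282. 225.] 7375 c [472.4 191. ] LW [49.1 44.1] long ang 179.0 z 0.209 [93 96 94]
[283. 330.] 970 c [522.  190.2] LW [19.  13.6] long ang 177.9 z 0.211 [116 121 121]
[282. 226.] 4991 c [473.6 187.5] LW [49.9 31.6] long ang 13.5 z 0.211 [111 115 115]
[283. 330.] 970 c [522.  190.2] LW [19.  13.6] long ang 177.9 z 0.211 [116 121 121]
square
gear
[283. 178.] 5437 c [498.4 190.3] LW [91.6 85.5] long ang 96.7 z 0.061 [97 97 92]
[201. 204.] 2490 c [504.7 122.9] LW [76.8 22.9] long ang 6.9 z 0.06 [101 113 114]
[144. 199.] 964 c [489.4  64.8] LW [123.2  54.3] long ang 64.9 z 0.06 [ 70 100 122]
-> [498.3, 190.1, 130] 178.7 0 :  [-1.5, 0.7, 60.2] [0.001, -0.0021, 0.0028] rows>= 2
```

View pics/w9.png

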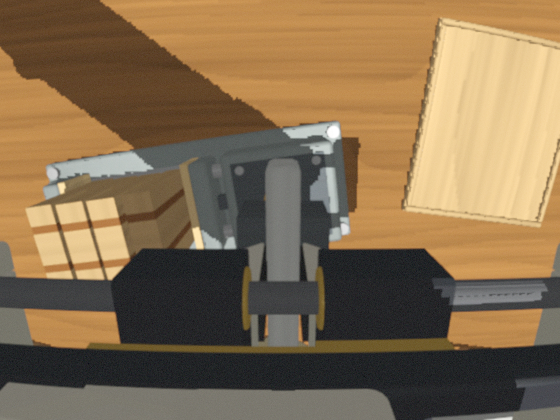

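>>> play_rows(motion=[[-1,-1,0.8,25,0,-0.002,0.003],[-1,-1,0.8,50,0,-0.002,0.003],[-1,-1,0.8,60,0,-0.002,0.003],[-1,-1,0.8,60,0,-0.002,0.003],[-1,-1,0.8,60,0,-0.002,0.003]])

```text
clock: 31.1
position: [0.4985, 0.1916, 0.131]
ee_rot: [2.245, 2.197, 0.002]
force: [0.6, -0.2, -2.1]
width: 0.147
```

```bash
python3 - <<'E'
from h import *
st(); go([498.4,190.2,123],178.7,0)
E
```

```text
t 31.1 pos [498.5 191.6 131. ] x [0.022 1.    0.001] z [ 0.001  0.001 -1.   ] w 13.5 F [ 0.6 -0.2 -2.1] M [ 0.1  -0.13  0.05] q [ 0.17  0.55 -0.9   1.86  0.52  0.98  0.59]
-> [498.4, 190.2, 123] 178.7 0 :  [-1.4, -0.1, 8.0] [0.0014, -0.0007, 0.0008] rows>= 1
```

>>> play_rows(motion=[[-1,-1.8,0,3,0.001,0,0],[-1,-1.8,0,5,0.001,0,0],[-1,-1.8,0,5,0.001,0,0],[-1,-1.8,0,5,0.001,0,0]])

```text
clock: 31.5
position: [0.4986, 0.1897, 0.1262]
ee_rot: [2.246, 2.197, 0.002]
force: [-0.6, 0.6, -1.9]
width: 0.151
```

```bash
python3 - <<'E'
from h import *
st(); go([498.4,190.2,123],178.7,0)
E
```

```text
t 31.5 pos [498.6 189.7 126.2] x [0.022 1.    0.001] z [ 0.001  0.001 -1.   ] w 13.9 F [-0.6  0.6 -1.9] M [ 0.13 -0.19 -0.03] q [ 0.17  0.56 -0.89  1.87  0.53  0.97  0.59]
-> [498.4, 190.2, 123] 178.7 0 :  [0.5, -0.2, 3.2] [0.0008, -0.0007, 0.0006] rows>= 1
```

Good; descend gently through the chamfer.

>>> play_rows(motion=[[-1,0.4,0,2,0,0,0],[-1,0.4,0,4,0,0,0],[-1,0.4,0,6,0,0,0],[-1,0.4,0,8,0,0,0],[-1,0.4,0,8,0,0,0]])

```text
clock: 32.0
position: [0.4984, 0.19, 0.1178]
ee_rot: [-2.246, -2.197, -0.001]
force: [0.4, -0.5, -2.6]
width: 0.148
```

```bash
python3 - <<'E'
from h import *
st()
E
```

```text
t 32.0 pos [498.4 190.  117.8] x [0.022 1.    0.001] z [ 0.     0.001 -1.   ] w 13.6 F [ 0.4 -0.5 -2.6] M [ 0.07 -0.14 -0.03] q [ 0.17  0.57 -0.89  1.87  0.54  0.96  0.58]
```

>>> play_rows(motion=[[-1,0,0,4,0,0,0],[-1,0,0,8,0,0,0],[-1,0,0,12,0,0,0],[-1,0,0,15,0,0,0],[-1,0,0,17.5,0,0,0],[-1,0,0,19,0,0,0],[-1,0,0,19,0,0,0]])

```text
clock: 32.7
position: [0.4984, 0.19, 0.0986]
ee_rot: [-2.246, -2.197, -0.0]
force: [-1.1, 0.4, -3.0]
width: 0.147
```

```bash
python3 - <<'E'
from h import *
st()
E
```

```text
t 32.7 pos [498.4 190.   98.6] x [0.022 1.    0.   ] z [-0.  0. -1.] w 13.6 F [-1.1  0.4 -3. ] M [ 0.08 -0.12 -0.01] q [ 0.15  0.59 -0.87  1.89  0.56  0.92  0.56]
```

>>> play_rows(motion=[[-1,0,0,0.3,0,0,0.06],[-1,0,0,0.3,0,0,0.12],[-1,0,0,0.3,0,0,0.18],[-1,0,0,0.3,0,0,0.24],[-1,0,0,0.3,0,0,0.3],[-1,0,0,0.3,0,0,0.3]])

```text
clock: 33.3
position: [0.4985, 0.1906, 0.0986]
ee_rot: [-2.549, -1.836, -0.002]
force: [1.3, 3.0, -4.6]
width: 0.148
```

```bash
python3 - <<'E'
from h import *
st(); p=arm.get_image("wrist"); cv2.imwrite("pics/w10.png",p["img"])
print("jaw");blobs(p,.052,.07,amin=80,roi=(.4,.6,.0,.3))
t=arm.get_image("top"); blobs(t,.08,.13,amin=20,roi=(.4,.65,-.1,.15))
E
```

```text
t 33.3 pos [498.5 190.6  98.6] x [0.317 0.949 0.001] z [ 0.001  0.001 -1.   ] w 13.6 F [ 1.3  3.  -4.6] M [ 0.6  -0.24  0.09] q [ 0.1   0.56 -0.79  1.9   0.51  0.89  0.31]
jaw
[281. 199.] 8573 c [492.8 189.8] LW [92.  74.1] long ang 96.7 z 0.061 [103 103  98]
[137. 243.] 1507 c [475.3  85.7] LW [81.8 21. ] long ang 87.6 z 0.06 [ 83  98 104]
[239. 213.] 555 c [515.4  60.4] LW [93.2 65.3] long ang 96.1 z 0.115 [108 147 184]
```

View pics/w10.png

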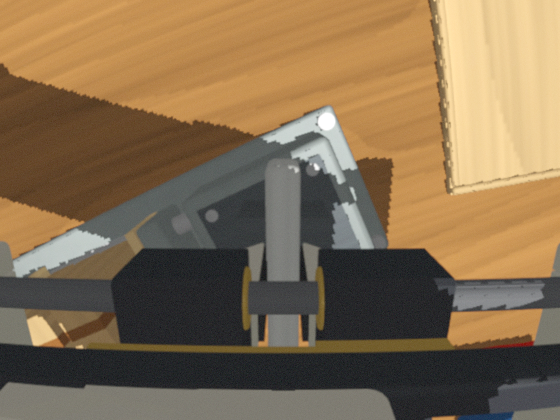

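>>> play_rows(motion=[[-1,0,0,0,0,0,0.06],[-1,0,0,0,0,0,0.12],[-1,0,0,0,0,0,0.18],[-1,0,0,0,0,0,0.2]])

```text
clock: 33.8
position: [0.4985, 0.1907, 0.0986]
ee_rot: [-2.717, -1.575, -0.002]
force: [1.1, 1.5, -4.7]
width: 0.146
```

```bash
python3 - <<'E'
from h import *
st(); 
t=arm.get_image("top"); blobs(t,.08,.13,amin=20,roi=(.4,.65,-.1,.15)); blobs(t,.045,.075,amin=10,roi=(.4,.65,.06,.16))
P=pts(t); cv2.imwrite("pics/t10.png",cv2.resize(t["img"][190:250,180:280],(800,480),interpolation=cv2.INTER_CUBIC))
E
```

```text
t 33.8 pos [498.5 190.7  98.6] x [0.497 0.868 0.001] z [ 0.001  0.001 -1.   ] w 13.4 F [ 1.1  1.5 -4.7] M [ 0.37 -0.19  0.19] q [ 0.07  0.55 -0.74  1.9   0.48  0.88  0.14]
[240. 213.] 552 c [515.8  57.6] LW [87.7 64.8] long ang 96.0 z 0.114 [114 155 194]
[212. 210.] 39 c [527.8 154.2] LW [37.6 12.1] long ang 7.2 z 0.059 [67 70 72]
[224. 215.] 101 c [509.  114.3] LW [80.1 26.8] long ang 7.2 z 0.059 [103 111 115]
```

View pics/t10.png

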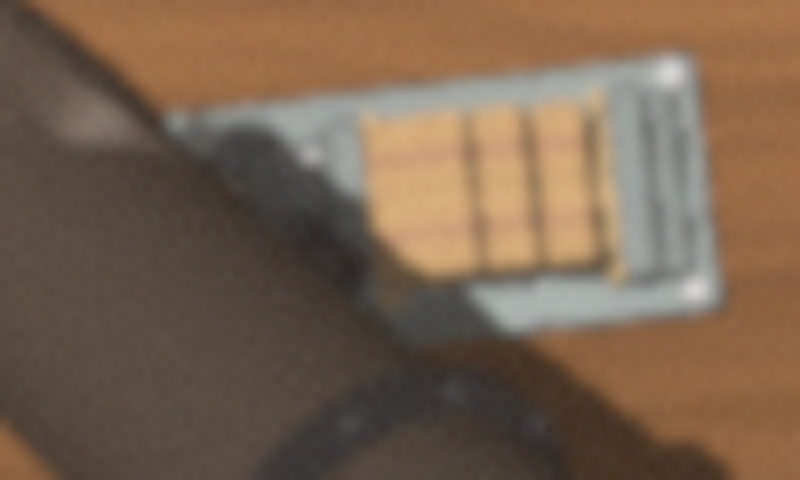

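>>> play_rows(motion=[[-1,0,0,0,0,0,0.05],[-1,0,0,0,0,0,0.1],[-1,0,0,0,0,0,0.15],[-1,0,0,0,0,0,0.2],[-1,0,0,0,0,0,0.2]])

```text
clock: 34.35
position: [0.4985, 0.1907, 0.0985]
ee_rot: [-2.86, -1.297, -0.002]
force: [0.4, 1.2, -3.7]
width: 0.146
```

```bash
cat > m.py <<'E'
from h import *
st(); 
t=arm.get_image("top"); blobs(t,.08,.13,amin=20,roi=(.4,.65,-.1,.15)); 
E
python3 m.py
```

```text
t 34.4 pos [498.5 190.7  98.5] x [0.659 0.752 0.001] z [ 0.001  0.001 -1.   ] w 13.4 F [ 0.4  1.2 -3.7] M [ 0.43 -0.29  0.16] q [ 0.04  0.53 -0.69  1.9   0.44  0.86 -0.03]
[241. 213.] 521 c [516.7  53.1] LW [80.3 65.7] long ang 95.8 z 0.115 [120 163 204]
```

>>> play_rows(motion=[[-1,0,0,0,0,0,0.04],[-1,0,0,0,0,0,0.08],[-1,0,0,0,0,0,0.1]])

```text
clock: 34.7
position: [0.4984, 0.1907, 0.0985]
ee_rot: [-2.92, -1.157, -0.001]
force: [0.4, 2.2, -4.6]
width: 0.147
```

```bash
python3 m.py
```

```text
t 34.7 pos [498.4 190.7  98.5] x [0.728 0.685 0.001] z [ 0.001  0.001 -1.   ] w 13.5 F [ 0.4  2.2 -4.6] M [ 0.31 -0.3   0.77] q [ 0.02  0.53 -0.67  1.9   0.42  0.86 -0.11]
[241. 213.] 523 c [516.8  52.3] LW [81.1 65.5] long ang 95.8 z 0.115 [120 163 205]
```

>>> play_rows(motion=[[-1,0,0,0,0,0,0.02],[-1,0,0,0,0,0,0.04],[-1,0,0,0,0,0,0.04],[-1,0,0,0,0,0,0.04]])

```text
clock: 35.15
position: [0.4984, 0.1908, 0.0986]
ee_rot: [-2.942, -1.099, -0.002]
force: [0.4, 0.4, -4.0]
width: 0.151
```

```bash
python3 m.py
```

```text
t 35.1 pos [498.4 190.8  98.6] x [0.755 0.655 0.001] z [ 0.001  0.001 -1.   ] w 13.9 F [ 0.4  0.4 -4. ] M [ 0.18 -0.36  1.06] q [ 0.01  0.52 -0.66  1.9   0.42  0.85 -0.14]
[241. 213.] 524 c [516.7  52.2] LW [80.9 65.5] long ang 95.9 z 0.115 [120 163 204]
```

>>> play_rows(motion=[[-0.3,0,0,0,0,0,0],[-0.3,0,0,0,0,0,0],[-0.3,0,0,0,0,0,0],[-0.3,0,0,0,0,0,0],[-1,0,0,0,0,0,0],[-1,0,0,0,0,0,0],[-1,0,0,0,0,0,0],[-1,0,0,0,0,0,0]])

```text
clock: 36.0
position: [0.4985, 0.1908, 0.0986]
ee_rot: [-2.942, -1.1, -0.002]
force: [0.9, 0.7, -0.1]
width: 0.151
```

```bash
python3 m.py
```

```text
t 36.0 pos [498.5 190.8  98.6] x [0.755 0.656 0.001] z [ 0.001  0.001 -1.   ] w 13.9 F [ 0.9  0.7 -0.1] M [ 0.01 -0.27  0.55] q [ 0.01  0.52 -0.66  1.9   0.42  0.85 -0.14]
[241. 213.] 524 c [516.7  52. ] LW [80.  65.5] long ang 96.2 z 0.115 [120 163 205]
```

>>> play_rows(motion=[[-1,0,0,0,0,0,-0.015],[-1,0,0,0,0,0,-0.03],[-1,0,0,-3,0,0,-0.03],[-1,0,0,-8,0,0,-0.03],[-1,0,0,-14,0,0,-0.03],[-1,0,0,-20,0,0,-0.03],[-1,0,0,-26,0,0,-0.03],[-1,0,0,-34,0,0,-0.03],[-1,0,0,-50,0,0,-0.03],[-1,0,0,-80,0,0,-0.03]])

```text
clock: 37.05
position: [0.4971, 0.1899, 0.1782]
ee_rot: [-2.925, -1.144, 0.004]
force: [0.4, 0.4, -1.8]
width: 0.149
```

```bash
python3 m.py; python3 - <<'E'
from h import *
go([452,384,170],155,0)
E
```

```text
t 37.0 pos [497.1 189.9 178.2] x [ 0.735  0.678 -0.002] z [-0.003 -0.    -1.   ] w 13.7 F [ 0.4  0.4 -1.8] M [ 0.03 -0.2  -0.03] q [ 0.07  0.43 -0.72  1.82  0.33  1.02 -0.04]
[241. 213.] 523 c [516.6  52.2] LW [80.6 64.8] long ang 95.8 z 0.115 [121 165 206]
-> [452, 384, 170] 155 0 :  [95.4, -173.3, 14.2] [0.0022, -0.0048, -0.3886] rows>= 4
```

>>> play_rows(motion=[[-1,20,-40,0,0,0,-0.1],[-1,45,-85,5,0,0,-0.2],[-1,70,-130,10,0,0,-0.3],[-1,95,-173,14,0.002,-0.005,-0.388],[-1,95,-173,14,0.002,-0.005,-0.388],[-1,95,-173,60,0.002,-0.005,-0.388],[-1,95,-173,105,0.002,-0.005,-0.388],[-1,95,-173,125,0.002,-0.005,-0.388],[-1,95,-173,130,0.002,-0.005,-0.388],[-1,95,-173,130,0.002,-0.005,-0.388]])

```text
clock: 38.1
position: [0.4524, 0.3838, 0.0544]
ee_rot: [2.65, 1.687, -0.001]
force: [0.4, 0.3, -1.9]
width: 0.15
```

```bash
python3 - <<'E'
from h import *
st(); go([452,384,44.3],155,0)
t=arm.get_image("side"); cv2.imwrite("pics/s11.png",cv2.resize(t["img"][180:390,90:370],(800,600),interpolation=cv2.INTER_CUBIC))
E
```

```text
t 38.1 pos [452.4 383.8  54.4] x [ 0.423  0.906 -0.001] z [-0. -0. -1.] w 13.8 F [ 0.4  0.3 -1.9] M [ 0.08 -0.16 -0.04] q [-0.32  0.69 -0.71  1.78  0.57  0.89 -0.15]
-> [452, 384, 44.3] 155 0 :  [0.1, -0.4, 10.1] [-0.0002, 0.0006, -0.0009] rows>= 1
```

View pics/s11.png

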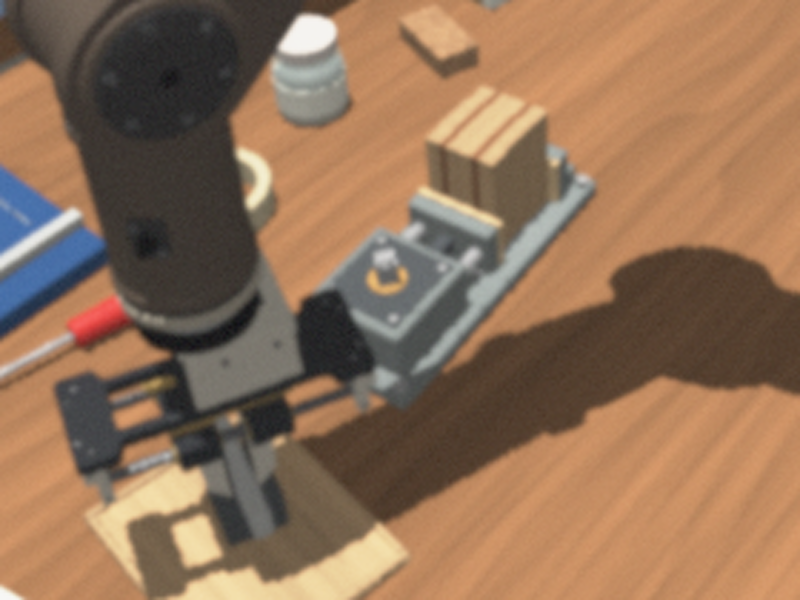

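>>> play_rows(motion=[[-1,0,0,4,0,0,0],[-1,0,0,7,0,0,0],[-1,0,0,9,0,0,0],[-1,0,0,10,0,0,0],[-1,0,0,10.5,0,0,0]])

```text
clock: 38.65
position: [0.4529, 0.3844, 0.045]
ee_rot: [-2.65, -1.687, -0.002]
force: [-0.3, 0.6, -2.1]
width: 0.148
```

>>> play_rows(motion=[[-1,0,0,0.6,0,0,0],[-1,0,0,1.2,0,0,0],[-1,0,0,1.2,0,0,0]])

```text
clock: 38.95
position: [0.453, 0.3845, 0.0443]
ee_rot: [2.65, 1.687, 0.003]
force: [-0.9, -2.2, 4.1]
width: 0.148
```

Standing on the floor. Release, then lift away.

>>> play_rows(motion=[[-0.2,0,0,0,0,0,0],[-0.2,0,0,0,0,0,0],[-0.2,0,0,0,0,0,0],[-0.2,0,0,0,0,0,0],[-0.2,0,0,-20,0,0,0],[-0.2,0,0,-50,0,0,0],[-0.2,0,0,-90,0,0,0],[-0.2,0,70,-140,0,0,0],[-0.2,0,100,-190,0,0,0],[-0.2,0,100,-200,0,0,0]])

```text
clock: 39.95
position: [0.5444, 0.3402, 0.2449]
ee_rot: [2.651, 1.685, 0.001]
force: [0.6, 1.4, -1.5]
width: 0.404
```

```bash
python3 m.py; python3 - <<'E'
from h import *
p=arm.get_image("wrist"); blobs(p,.055,.075,amin=80,roi=(.3,.6,.28,.5)); blobs(p,.02,.075,amin=80,roi=(.3,.6,.28,.5));cv2.imwrite("pics/w12.png",p["img"])
t=arm.get_image("top"); blobs(t,.010,.2,amin=150)
i=arm.get_image("side")["img"]; cv2.imwrite("pics/s12.png",cv2.resize(np.vstack([i[100:400,90:460]]),(740,600),interpolation=cv2.INTER_CUBIC))
E
```

```text
t 40.0 pos [544.4 340.2 244.9] x [0.424 0.905 0.   ] z [ 0.001 -0.    -1.   ] w 37.2 F [ 0.6  1.4 -1.5] M [ 0.1  -0.19  0.03] q [-0.15  0.57 -0.79  1.45  0.41  1.29  0.15]
[241. 213.] 524 c [516.5  52.1] LW [80.5 64.9] long ang 96.2 z 0.114 [124 169 211]
[279.  66.] 1658 c [453.5 383.6] LW [99.8 13.5] long ang 155.4 z 0.065 [185 190 190]
[280.  68.] 3133 c [453.6 383.7] LW [99.8 43.8] long ang 155.4 z 0.063 [149 151 149]
[337.  93.] 5550 c [ 899.7 -261.2] LW [581.5 100.6] long ang 90.0 z 0.166 [189 193 193]
[443. 121.] 2500 c [ 820.3 -616.5] LW [264.9  54.8] long ang 5.8 z 0.134 [60 69 79]
[134. 122.] 5165 c [844.6 439.1] LW [321.9 210.8] long ang 90.0 z 0.023 [152 106  75]
[250. 143.] 381 c [756.7  26.9] LW [67.9 63.3] long ang 116.3 z 0.082 [193 200 206]
[328. 147.] 368 c [ 750.6 -240.1] LW [82.3 55.8] long ang 82.3 z 0.024 [155 186 207]
[291. 154.] 334 c [ 723.4 -112. ] LW [87.3 44.4] long ang 161.4 z 0.026 [ 93 132 178]
[206. 156.] 316 c [719.1 180.3] LW [96.  95.5] long ang 90.7 z 0.028 [170 203 216]
[163. 167.] 246 c [683.9 359. ] LW [196.4  24.8] long ang 82.3 z 0.022 [ 69  78 186]
[401. 178.] 212 c [ 649.8 -489.4] LW [103.1  41.1] long ang 105.3 z 0.015 [ 63  84 117]
[228. 216.] 2466 c [511.5 109.4] LW [288.7 113.6] long ang 96.6 z 0.058 [122 135 145]
[414. 218.] 555 c [ 505.4 -531.7] LW [102.5  67.4] long ang 114.0 z 0.019 [173 180  84]
[450. 244.] 306 c [ 421.8 -647.3] LW [196.5   5.3] long ang 180.0 z 0.054 [66 69 75]
[379. 275.] 553 c [ 311.3 -408.7] LW [99.1 69. ] long ang 7.0 z 0.02 [183 190  90]
```

View pics/s12.png

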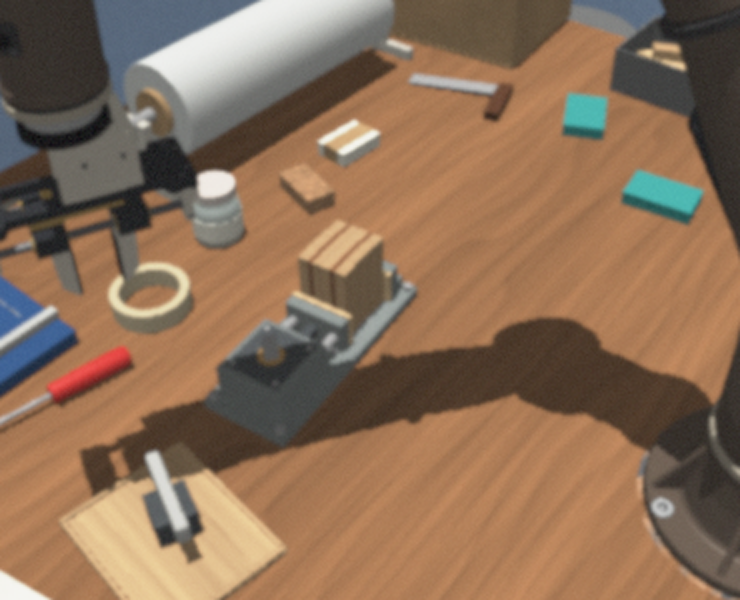

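```bash
python3 -c "
from h import *
print(arm.sign_off())"
```

```text
the job is handed in; nothing more can be done
None
```

The job is done and handed in at about 40 s of the 210 s allowed; sign-off reports no verdict.

- **Blanks:** All four laminated blanks stand on a short end on the vice bed, side by side. The two turquoise look-alikes were left alone. After clamping, the pack measures 80.5 x 65 mm at 114 mm height, and it stayed put when the key came off.
- **Clamping:** I fitted the key on the spindle's square end and turned it clockwise. The wrist moment reached 1.06 N m against the 0.6 N m needed.
- **Key:** It came off freely and stands upright in its tray, within about 2 mm of where it started.
- **Other things:** Positions measured before and after agree to within about 4 mm, which is the top camera's accuracy.

- **Jaw not fully open:** At the start the moving jaw was about 5 mm short of fully open, and the square end's angle agreed with that, so I fitted the key at the square's measured angle.
- **Centring:** The top camera puts the pack 2 mm off the vice's centre line. That camera read 1–2 mm high in the same direction elsewhere, so I judged the pack centred and did not correct it.

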